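# Load phone back covers into the clamping fixture and lock it

### The job

The white phone back covers lying on the blue repair stand are to be clamped for bonding. One after another, slide each cover out over the stand's open front edge, pick it up there by its overhanging end (do not lift it off while it still lies well inside the stand), and lay it flat in a free bay of the clamping fixture, one cover to a bay. When all are in, turn all three clamp knobs clockwise fully to their end stops, also the one of an empty bay, and leave the meter, flux bottle and green bin alone.

Things in the scene. Friction and masses are not known exactly. Their poses are not given: they have to be found in the camera images.
- cover1_mid (a point): a white phone back cover, a flat rigid plate 124 mm long (its x), 58 mm wide (its y), 4 mm thick (its z), about 40 to 70 g, with a small dark camera window near one end (which end does not matter); the point is its centre, half-way up. It starts flat on the stand, long side roughly across the front edge. All covers are alike; absent ones are not given. It slides easily when pushed at its end.
- cover2_mid (a point): a white phone back cover, a flat rigid plate 124 mm long (its x), 58 mm wide (its y), 4 mm thick (its z), about 40 to 70 g, with a small dark camera window near one end (which end does not matter); the point is its centre, half-way up. It starts flat on the stand, long side roughly across the front edge. All covers are alike; absent ones are not given. It slides easily when pushed at its end.
- cover3_mid (a point): a white phone back cover, a flat rigid plate 124 mm long (its x), 58 mm wide (its y), 4 mm thick (its z), about 40 to 70 g, with a small dark camera window near one end (which end does not matter); the point is its centre, half-way up. It starts flat on the stand, long side roughly across the front edge. All covers are alike; absent ones are not given. It slides easily when pushed at its end.
- stand_edge (a point): the middle of the front top edge of the blue-topped repair stand (a fixed raised flat shelf, top 60 mm above the table, 370 mm wide along its y, 300 mm deep along its x). x points from the edge inwards over the top (away from the robot), y along the edge, z up. The front edge is open and has free space below and before it; the other three sides have a 10 mm high, 12 mm wide rim.
- bay1 (a point): bay 1 of the fixture (bays 115 mm apart along y, bay 1 leftmost seen from the robot): where the middle of a seated cover lies, 37 mm above the table, 2 mm above the bay's bed. A cover lies with its long side along the bay's x (away from the robot), either end first, with 5 mm of play all round between ribs.
- knob1 (a joint): captive clamp knob at the far end of bay 1: angle from 0 (open, its clamp arm points sideways, clear of the bay) to 1.5 rad (end stop, arm over the cover's far end). It grows clockwise seen from above; light friction, it stays where left. The arm is 67 mm long from the axis and passes 4 mm above a seated cover.
- knob1_grip (a point): on the vertical axis of knob 1, at the height to grip: the middle of the black bar grip, 52 mm long, 18 mm wide, 30 mm high, its top 10 mm above this point, its underside 20 mm below; it stands 97 mm beyond the bay's middle along x. The bar lies in line with the clamp arm: seen from above, its direction is the bay's x axis turned anticlockwise by (1.5 - joint angle).
- bay2 (a point): bay 2 of the fixture (bays 115 mm apart along y, bay 1 leftmost seen from the robot): where the middle of a seated cover lies, 37 mm above the table, 2 mm above the bay's bed. A cover lies with its long side along the bay's x (away from the robot), either end first, with 5 mm of play all round between ribs.
- knob2 (a joint): captive clamp knob at the far end of bay 2: angle from 0 (open, its clamp arm points sideways, clear of the bay) to 1.5 rad (end stop, arm over the cover's far end). It grows clockwise seen from above; light friction, it stays where left. The arm is 67 mm long from the axis and passes 4 mm above a seated cover.
- knob2_grip (a point): on the vertical axis of knob 2, at the height to grip: the middle of the black bar grip, 52 mm long, 18 mm wide, 30 mm high, its top 10 mm above this point, its underside 20 mm below; it stands 97 mm beyond the bay's middle along x. The bar lies in line with the clamp arm: seen from above, its direction is the bay's x axis turned anticlockwise by (1.5 - joint angle).
- bay3 (a point): bay 3 of the fixture (bays 115 mm apart along y, bay 1 leftmost seen from the robot): where the middle of a seated cover lies, 37 mm above the table, 2 mm above the bay's bed. A cover lies with its long side along the bay's x (away from the robot), either end first, with 5 mm of play all round between ribs.
- knob3 (a joint): captive clamp knob at the far end of bay 3: angle from 0 (open, its clamp arm points sideways, clear of the bay) to 1.5 rad (end stop, arm over the cover's far end). It grows clockwise seen from above; light friction, it stays where left. The arm is 67 mm long from the axis and passes 4 mm above a seated cover.
- knob3_grip (a point): on the vertical axis of knob 3, at the height to grip: the middle of the black bar grip, 52 mm long, 18 mm wide, 30 mm high, its top 10 mm above this point, its underside 20 mm below; it stands 97 mm beyond the bay's middle along x. The bar lies in line with the clamp arm: seen from above, its direction is the bay's x axis turned anticlockwise by (1.5 - joint angle).
- fixture: fixed grey metal clamping fixture with three bays; origin on the table under bay 2's middle. Each bay has ribs 6 mm high: at 34 mm either side of its middle (from x = +12 to +58 mm only), near end (x = -69 mm), far end (x = +67 mm). The near part of its bed (x = -75 to -5 mm) is a tongue only 36 mm wide, open to the table on both sides: fingers can go down beside the cover there.
- meter: red multimeter 170 x 90 x 38 mm, lying; a bystander to be left alone; origin at the centre of its underside
- flask: squat white flux bottle with a dark cap, 60 mm across, 90 mm tall; a bystander to be left alone; origin at the centre of its underside
- bin: small green open bin 100 x 130 x 50 mm; a bystander to be left alone; origin at the centre of its underside
Not all that is in view belongs to the job. Leave any yellow look-alike of the part that bears cover3_mid alone.

How it is judged:
By the outcome, as a careful person would: the job done as asked, in the order asked, and still so for the second after the job is handed in, with the robot touching nothing.
Of cover1, cover2, cover3 only 2 to 3 are there at a start; the rules pass over those that are not, and their reading is None.
At some moment in a run one of cover1, cover2, cover3 may be knocked a few centimetres aside while the robot is not near it.
It also fails if it takes over 208 s, if anything falls off the work surface, if the arm or the gripper's body presses on something with over 40 N, if the wrist force passes 120 N, or if a joint passes its speed limit or range.

### The arm

A 7-joint arm with a two-finger parallel gripper is mounted at the origin on the work surface. World frame = base frame: x ahead of the robot, y to its left, z up, the work surface at z = 0. Lengths are in m, angles in degrees, forces in N, time in s.
With the tool pointing down it reaches from about 0.425 to 0.875 m from the base axis. Payload 8.4 kg.
Tool frame: the origin (TCP) lies midway between the tips of the shut fingers; the grasp point (between the pads) lies bot.tcp_to_grasp behind it (bot.tcp_to_grasp is the distance from the TCP to the grasp point, in m); z points along the fingers, y is the line along which they close (so a half turn about z gives the same grasp; the last joint's range is limited). The gripper opens to 85 mm and grips with 20 to 120 N. Pads are 22 mm wide; open, the fingers measure 114 mm over their backs; the gripper's body (76 mm by 85 mm) begins 54 mm behind the grasp point. The pads swing forward as they close: fully open they stand 13 mm farther back than shut.
Start: joints at [-5.684, 19.091, 2.286, 83.961, -0.768, 76.965, -3.352], TCP at [0.65, -0, 0.231] pointing down, gripper open.
Joint ranges: [-147.57, 147.57], [-21.85, 119.76], [-74.77, 79.35], [14.55, 137.4], [-85.83, 265.84], [4.83, 119.75], [-152.11, 152.11]. Speed limits (degrees/s): [127.2, 127.2, 159.86, 159.86, 180, 180, 180].

### API

Orientations are given as [roll, pitch, yaw] about the fixed x, y, z axes, in that order (R = Rz(yaw) Ry(pitch) Rx(roll)).
In Python, from workcell import bot gives the robot as it stands.
- The arm moves only by the shell command python3 -m inch 'ROWS' [FORCE]. ROWS is a JSON object of lists of equal length, an entry for each row: "gripper": the finger opening in m, from 0 to 0.0854; "slide": the shift along the tool's x, y, z in m, a list of three; "angular": the turn, a rotation vector about the tool's x, y, z in degrees, a list of three. In form: {"gripper": [gripper, ...], "slide": [[x, y, z], ...], "angular": [[rx, ry, rz], ...]}. A call has 1 to 5 rows; each row is the pose to reach, as a shift and turn from the pose commanded when the call began, along the tool's axes at that moment; what a row does not reach only later rows make up. A row lasts 1/8 s, in which the tool goes at most 62.5 mm and 10.7 degrees, less where a joint would pass 70% of its speed; a pose out of reach is approached as far as the arm can. A call with a gripper value outside its range is refused whole. The fingers move at their own pace and stop on an object; FORCE is the grip in N (left out, the last holds). Time passes only in rows, so rows that repeat a pose let the fingers close. It gives the time, the measured TCP pose, the force, the opening and the grip force at its end, in the units of the state.
- bot.observe(): the state, without advancing time (a new reading comes with each control period).
- bot.grab_frame(name): name is "scene" or "side" or "wrist"; returns the picture (384x512x3 uint8, red, green, blue); there is no depth.
- bot.get_calibration(name): a dict with "K" (3x3 intrinsics, pixels), "k1" (the pictures are not rectified: a ray, as slopes to the right and down, at radius r is drawn at 1 + k1 r^2 times it, then the intrinsics apply), "R" (3x3) and "t" (3): a world point X has camera coordinates R X + t. Camera axes: x right, y down, z forward; pixel columns grow to the right and rows downward; lengths in m; the calibration is good to about 2 mm. A picture is of the moment at which its call begins: read the wrist's pose just before it. get_calibration takes no time and is no camera call; for the wrist camera it gives the pose at the moment of the call.
- bot.sign_off(): hands the job in; it is judged then, once.
The state is a dict: "clock": time; "q": joint angles; "dq": joint speeds; "joint_torque": joint torques, N m; "tool_pos": TCP position; "orientation": TCP orientation; "contact_force": force on the tool from outside, world axes, zero at the start; "wrist_torque": the same for the moment, N m; "grip_width": opening from 0.0 (shut) to 1.0 (fully open); "grasp_force": force on a finger pad.
Only numpy, scipy, OpenCV 4.12 (cv2) and the standard library are available. Lean on these libraries where they do the work, as an engineer would, in place of code of your own. Each camera call takes 0.05 s, during which the arm holds its last target. There are 200 camera calls.

## Working session

There is one attempt and no reset: what is moved stays moved. The work goes in short steps, Python scripts to look and compute and a shell command to move; the robot and the scene stay as the last step left them, time stands still between calls to the robot, and variables do not carry over. Pictures are saved under pics/ and viewed, at most 14 in all, crops included, and the job is handed in when it is done.

```bash
ls; mkdir -p pics
python3 - <<'E'
from workcell import bot
import cv2,numpy as np
print(bot.observe(),bot.tcp_to_grasp)
for n in ("scene","side","wrist"):
    im=bot.grab_frame(n);cv2.imwrite(f"pics/{n}0.png",im[...,::-1]);c=bot.get_calibration(n)
    print(n,c)
E
```

```text
pics
{'clock': 0.0, 'q': array([-5.68430188, 19.13122192,  2.28372109, 84.01193807, -0.7673493 ,
       76.96433993, -3.35344441]), 'dq': array([-0.03876083, -0.010045  , -0.00275008, -0.02861085, -0.05285164,
       -0.02495095, -0.04847944]), 'joint_torque': array([ 4.63630895e-04, -6.58554840e+01,  1.36586554e+00, -4.05554795e+01,
        1.68904377e-02,  1.27170872e-02, -1.99809978e-05]), 'tool_pos': array([ 6.49543859e-01, -1.55336653e-05,  2.30419591e-01]), 'orientation': array([-1.79907947e+02,  6.37521264e-03,  8.99988519e+01]), 'contact_force': array([0.0881039 , 0.03855427, 0.58672609]), 'wrist_torque': array([ 0.02643022, -0.03113318, -0.01973032]), 'grasp_force': 0.0, 'grip_width': 0.9994911136362655} 0.0187
scene {'K': array([[468.30040726,   0.        , 254.56549432],
       [  0.        , 468.30040726, 187.44715048],
       [  0.        ,   0.        ,   1.        ]]), 'k1': -0.1570315125034506, 'R': array([[ 0.71851887,  0.69533502, -0.01548703],
       [ 0.51420651, -0.54608132, -0.66135229],
       [-0.46831858,  0.46723057, -0.74991553]]), 't': array([-0.47890879, 
[... 157 characters left out ...]
    ,   0.        ,   1.        ]]), 'k1': -0.06724002193797259, 'R': array([[-0.99073445, -0.13420448,  0.02084243],
       [-0.08350839,  0.48093784, -0.87276867],
       [ 0.10710555, -0.8664225 , -0.48768888]]), 't': array([0.56671933, 0.0889843 , 1.17205433])}
wrist {'K': array([[340.71783382,   0.        , 253.72214074],
       [  0.        , 340.71783382, 187.04603497],
       [  0.        ,   0.        ,   1.        ]]), 'k1': -0.06975664058936851, 'R': array([[ 9.99999954e-01,  1.91732376e-04,  2.36811402e-04],
       [ 1.04391030e-04, -9.45748900e-01,  3.24898457e-01],
       [ 2.86257676e-04, -3.24898417e-01, -9.45748876e-01]]), 't': array([-0.64969549, -0.04090412,  0.38037466])}
```

View scene.

Run:
```python
import cv2
a=cv2.imread("pics/scene0.png");cv2.imwrite("pics/s0.png",cv2.resize(a,(800,600),interpolation=cv2.INTER_CUBIC))
a=cv2.imread("pics/side0.png");cv2.imwrite("pics/d0.png",cv2.resize(a,(800,600),interpolation=cv2.INTER_CUBIC))
```

```text
(no output)
```

View pics/s0.png

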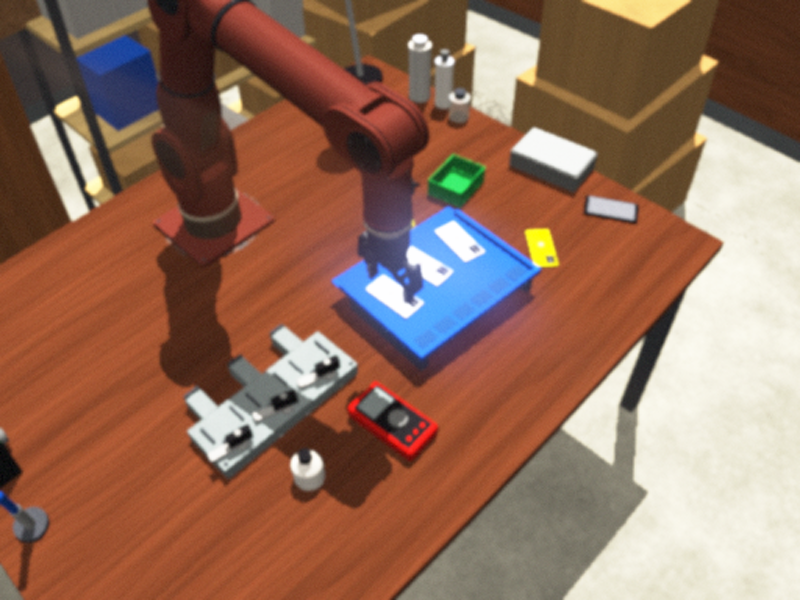

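View pics/d0.png

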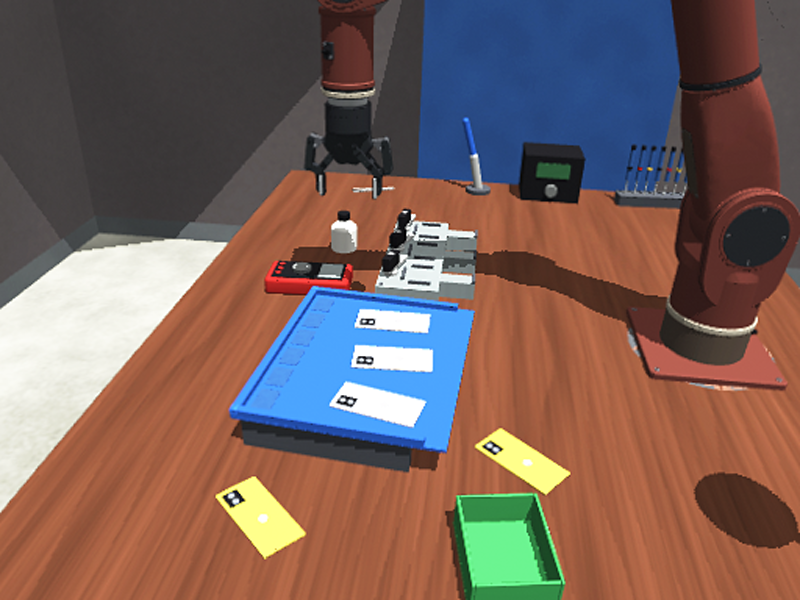

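```bash
cat > h.py <<'E'
import numpy as np,cv2
from workcell import bot
def proj(P,c):
    P=np.atleast_2d(P)@c["R"].T+c["t"]; s=P[:,:2]/P[:,2:]
    s=s*(1+c["k1"]*(s**2).sum(1,keepdims=True))
    return s*c["K"][0,0]+c["K"][:2,2]
def ray(uv,c,z):
    d=(np.array(uv,float)-c["K"][:2,2])/c["K"][0,0]; s=d.copy()
    for _ in range(20): s=d/(1+c["k1"]*(s@s))
    v=c["R"].T@np.array([s[0],s[1],1]);o=-c["R"].T@c["t"]
    return o+v*(z-o[2])/v[2]
def top(im,c,z,x0,x1,y0,y1,s):
    # rows: x decreasing downward; cols: y decreasing rightward
    X,Y=np.meshgrid(np.arange(x1,x0,-1/s),np.arange(y1,y0,-1/s),indexing="ij")
    uv=proj(np.stack([X.ravel(),Y.ravel(),0*X.ravel()+z],1),c).astype(np.float32).reshape(*X.shape,2)
    return cv2.remap(im,uv[...,0],uv[...,1],cv2.INTER_CUBIC)
def covers(im,c,z=.064,x0=.3,x1=.95,y0=-.1,y1=.6,s=1000,amin=3000):
    t=top(im,c,z,x0,x1,y0,y1,s); m=cv2.inRange(t,(150,150,150),(255,255,255))
    m=cv2.morphologyEx(m,cv2.MORPH_CLOSE,np.ones((15,15)))
    out=[]
    for k in cv2.findContours(m,cv2.RETR_EXTERNAL,cv2.CHAIN_APPROX_NONE)[0]:
        if cv2.contourArea(k)<amin: continue
        (u,v),(w,h),a=cv2.minAreaRect(k)
        b=cv2.boxPoints(((u,v),(w,h),a)); P=np.stack([x1-b[:,1]/s,y1-b[:,0]/s],1)
        e=[P[1]-P[0],P[2]-P[1]]; L=max(e,key=np.linalg.norm); L=L*np.sign(L[0])
        out.append((np.r_[x1-v/s,y1-u/s].round(4),np.round(np.degrees(np.arctan2(L[1],L[0])),1),round(max(w,h)/s,4),round(min(w,h)/s,4)))
    return out
E
python3 - <<'E'
from h import *
for n in("scene","side"):
    c=bot.get_calibration(n);im=cv2.imread(f"pics/{n}0.png")
    print(n,covers(im,c))
    cv2.imwrite(f"pics/f_{n}.png",top(im,c,.04,.45,.95,-.5,0.0,1000) )
    cv2.imwrite(f"pics/t_{n}.png",top(im,c,.06,.35,.95,-.05,0.45,1000) )
a=cv2.imread("pics/f_scene.png");b=cv2.imread("pics/f_side.png")
cv2.imwrite("pics/ff.png",cv2.resize(np.hstack([a,b]),(800,400)))
c=bot.get_calibration("side")
for p in[(474,310),(443,447),(318,290),(232,410)]:print(ray(np.array(p)*.64,c,.06))
E
```

```text
scene [(array([0.5392, 0.2195]), np.float32(1.9), 0.1331, 0.068), (array([0.5446, 0.334 ]), np.float32(-13.0), 0.1344, 0.0671), (array([0.553 , 0.1053]), np.float32(0.6), 0.1323, 0.0664)]
side [(array([ 0.5155, -0.0565]), np.float32(0.0), 0.181, 0.085), (array([0.5413, 0.2141]), np.float32(3.7), 0.126, 0.0649), (array([0.5471, 0.3295]), np.float32(-12.5), 0.1263, 0.0638), (array([0.5555, 0.1013]), np.float32(0.8), 0.1257, 0.0658), (array([0.9465, 0.2505]), np.float32(-0.0), 0.699, 0.007)]
[0.41717372 0.03644416 0.06      ]
[0.44905641 0.40205018 0.06      ]
[0.70693452 0.01114562 0.06      ]
[0.7444318  0.37381215 0.06      ]
```

View pics/ff.png

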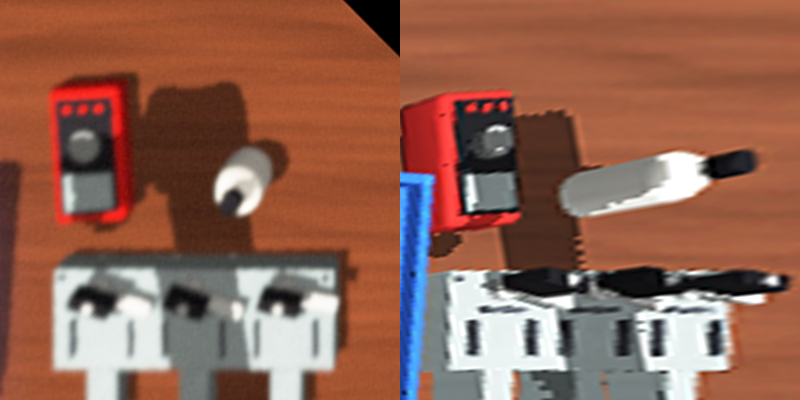

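View pics/t_side.png

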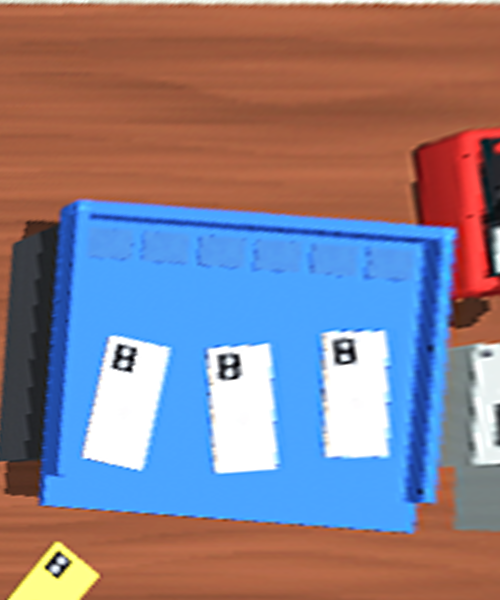

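```bash
python3 -m inch '{"gripper":[0.05,0.05,0.05,0.05,0.05],"slide":[[-0.05,0,0],[-0.1,0,0],[-0.15,0,0],[-0.2,0,0],[-0.2,0,0]],"angular":[[0,0,10],[0,0,20],[0,0,30],[0,0,40],[0,0,50]]}' 40
python3 -m inch '{"gripper":[0,0,0,0,0],"slide":[[0,0,0],[0,0,0],[0,0,0],[0,0,0],[0,0,0]],"angular":[[0,0,10],[0,0,20],[0,0,30],[0,0,40],[0,0,40]]}'
python3 - <<'E'
from h import *
o=bot.observe();c=bot.get_calibration("wrist");im=bot.grab_frame("wrist")[...,::-1];im=np.ascontiguousarray(im)
print(o["q"].round(1),o["tool_pos"],o["orientation"]);np.savez("w1.npz",im=im,**c)
cv2.imwrite("pics/w1.png",im)
t=top(im,c,.041,.35,.75,-.45,.0,1600);cv2.imwrite("pics/w1t.png",cv2.resize(t,None,fx=.95,fy=.95)[:600])
E
```

```text
clock: 0.78
tool_pos: [0.6483, -0.2063, 0.2309]
orientation: [179.9, 0.2, 39.2]
contact_force: [0.2, 1.1, -0.1]
grip_width: 0.587
grasp_force: 0.0
clock: 1.4
tool_pos: [0.6499, -0.1998, 0.2309]
orientation: [180.0, 0.0, 0.1]
contact_force: [-0.3, -0.6, -0.3]
grip_width: -0.002
grasp_force: 0.0
[ -2.1  23.4  21.4  80.   -8.5  78.2 -70.5] [ 0.64986438 -0.19982357  0.23093977] [1.79996696e+02 4.03981898e-02 7.08630260e-02]
```

View pics/w1t.png

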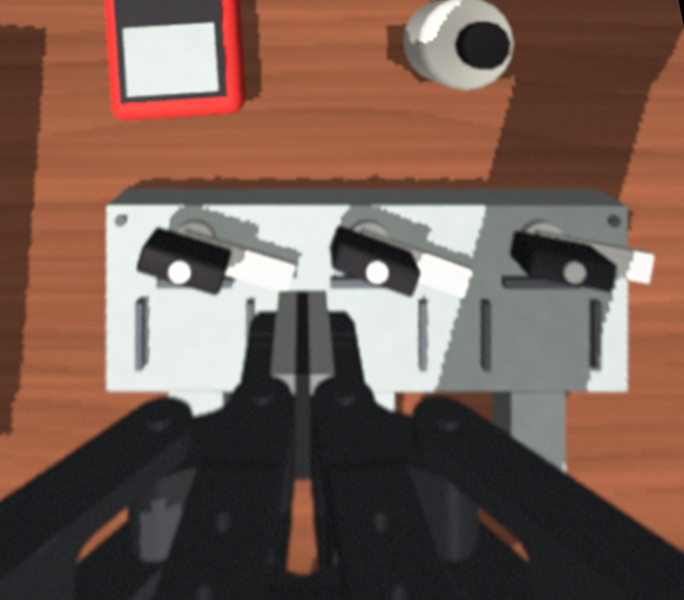

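```bash
cat >> h.py <<'E'
def look(name,z=.064,view=None,**k):
    o=bot.observe();c=bot.get_calibration("wrist");im=np.ascontiguousarray(bot.grab_frame("wrist")[...,::-1])
    print(o["q"].round(1),o["tool_pos"].round(4),o["orientation"].round(1))
    cv2.imwrite(f"pics/{name}.png",im)
    for q in covers(im,c,z,**k): print(q)
    if view: cv2.imwrite(f"pics/{name}t.png",top(im,c,z,*view))
def side(**k):
    for n in("side","scene"):
        c=bot.get_calibration(n);im=np.ascontiguousarray(bot.grab_frame(n)[...,::-1]);cv2.imwrite(f"pics/last_{n}.png",im)
        print(n,*covers(im,c,**k),sep="\n ")
E
python3 -m inch '{"gripper":[0,0,0,0,0],"slide":[[0,-0.06,0],[0,-0.12,0],[0,-0.18,0],[0,-0.24,0],[0,-0.3,0]],"angular":[[0,0,0],[0,0,0],[0,0,0],[0,0,0],[0,0,0]]}'
python3 -m inch '{"gripper":[0,0,0],"slide":[[0,-0.03,0],[0,-0.05,0],[0,-0.05,0]],"angular":[[0,0,0],[0,0,0],[0,0,0]]}'
python3 - <<'E'
from h import *
look("w2",view=(.35,.75,0,.45,1300))
E
```

```text
clock: 2.08
tool_pos: [0.6497, 0.1019, 0.2315]
orientation: [-180.0, -0.0, 0.2]
contact_force: [1.3, -0.3, -0.4]
grip_width: 0.001
grasp_force: 0.0
clock: 2.45
tool_pos: [0.6499, 0.151, 0.2311]
orientation: [-180.0, 0.0, 0.2]
contact_force: [0.5, -0.7, -0.5]
grip_width: 0.002
grasp_force: 0.0
[ -27.    21.3   13.5   81.8   -5.    77.5 -103.1] [0.6499 0.151  0.2311] [-180.     0.     0.2]
(array([0.5494, 0.2162]), np.float32(3.4), 0.1086, 0.0584)
(array([0.5471, 0.3309]), np.float32(-12.6), 0.1245, 0.0588)
(array([0.557 , 0.1035]), np.float32(0.0), 0.122, 0.059)
```

View pics/w2t.png

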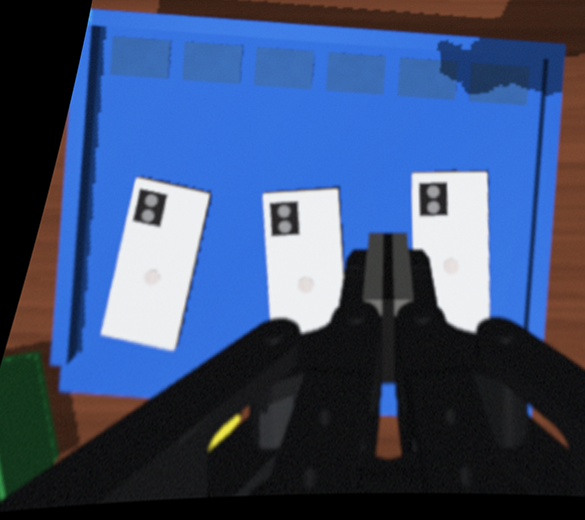

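```bash
python3 -m inch '{"gripper":[0,0,0,0,0],"slide":[[-0.002,0.0475,0.03],[-0.005,0.0475,0.08],[-0.005,0.0475,0.12],[-0.005,0.0475,0.155],[-0.005,0.0475,0.155]],"angular":[[0,0,0],[0,0,0],[0,0,0],[0,0,0],[0,0,0]]}'
python3 -m inch '{"gripper":[0,0,0,0,0],"slide":[[0,0,0.005],[0,0,0.01],[0,0,0.0138],[0,0,0.0138],[0,0,0.0138]],"angular":[[0,0,0],[0,0,0],[0,0,0],[0,0,0],[0,0,0]]}'
```

```text
clock: 3.12
tool_pos: [0.6432, 0.0996, 0.0738]
orientation: [179.9, 0.3, -0.1]
contact_force: [-0.5, 1.2, 1.0]
grip_width: -0.005
grasp_force: 0.0
clock: 3.75
tool_pos: [0.6451, 0.1026, 0.0628]
orientation: [-180.0, -0.0, 0.0]
contact_force: [-0.3, 0.2, -1.3]
grip_width: 0.0
grasp_force: 0.0
```

```bash
python3 -m inch '{"gripper":[0,0,0,0,0],"slide":[[-0.006,0,0.001],[-0.012,0,0.001],[-0.018,0,0.001],[-0.024,0,0.001],[-0.030,0,0.001]],"angular":[[0,0,0],[0,0,0],[0,0,0],[0,0,0],[0,0,0]]}'
python3 -m inch '{"gripper":[0,0,0,0,0],"slide":[[-0.008,0,0],[-0.016,0,0],[-0.024,0,0],[-0.032,0,0],[-0.040,0,0]],"angular":[[0,0,0],[0,0,0],[0,0,0],[0,0,0],[0,0,0]]}'
python3 - <<'E'
from h import *
look("w3",view=(.35,.75,0,.45,1300)); side()
E
```

```text
clock: 4.38
tool_pos: [0.6146, 0.1025, 0.0617]
orientation: [-180.0, -0.0, 0.0]
contact_force: [1.1, 0.1, 0.1]
grip_width: 0.0
grasp_force: 0.2
clock: 5.0
tool_pos: [0.5744, 0.1025, 0.0615]
orientation: [-180.0, -0.0, -0.0]
contact_force: [1.3, 0.2, 0.8]
grip_width: -0.002
grasp_force: 0.4
[ -25.4   20.1   13.   104.6   -5.4   55.9 -100.1] [0.5744 0.1025 0.0615] [-180.   -0.   -0.]
(array([0.5481, 0.2158]), np.float32(3.5), 0.1093, 0.0579)
side
 (array([0.5045, 0.102 ]), np.float32(-0.0), 0.131, 0.066)
 (array([0.5413, 0.2141]), np.float32(3.7), 0.126, 0.0649)
 (array([0.5471, 0.3296]), np.float32(-12.5), 0.1263, 0.0636)
 (array([0.9465, 0.2505]), np.float32(-0.0), 0.699, 0.007)
scene
 (array([0.499, 0.106]), np.float32(-0.0), 0.132, 0.066)
 (array([0.5514, 0.2191]), np.float32(3.7), 0.1077, 0.0678)
 (array([0.5445, 0.3341]), np.float32(-12.8), 0.134, 0.067)
```

```bash
python3 -m inch '{"gripper":[0,0,0,0,0],"slide":[[-0.008,0,0],[-0.016,0,0],[-0.024,0,0],[-0.032,0,0],[-0.040,0,0]],"angular":[[0,0,0],[0,0,0],[0,0,0],[0,0,0],[0,0,0]]}'
python3 -m inch '{"gripper":[0,0,0,0,0],"slide":[[-0.006,0,0],[-0.012,0,0],[-0.018,0,0],[-0.022,0,0],[-0.024,0,0]],"angular":[[0,0,0],[0,0,0],[0,0,0],[0,0,0],[0,0,0]]}'
python3 -m inch '{"gripper":[0,0,0,0.04,0.0854],"slide":[[0.005,0,0],[0.01,0,-0.02],[0,0,-0.06],[-0.05,0,-0.1],[-0.10,0,-0.1]],"angular":[[0,0,0],[0,0,0],[0,0,0],[0,-5,0],[0,-12,0]]}'
python3 - <<'E'
from h import *
print(bot.observe()["q"].round(1)); side()
E
```

```text
clock: 5.78
tool_pos: [0.5344, 0.1025, 0.0615]
orientation: [-180.0, 0.0, 0.0]
contact_force: [0.5, -0.6, 0.9]
grip_width: -0.001
grasp_force: 0.5
clock: 6.4
tool_pos: [0.5108, 0.1025, 0.0615]
orientation: [-180.0, 0.0, 0.0]
contact_force: [1.9, 0.5, 0.9]
grip_width: -0.002
grasp_force: 0.5
clock: 7.02
tool_pos: [0.4114, 0.103, 0.1645]
orientation: [-179.9, 11.9, 0.0]
contact_force: [0.3, -0.3, -1.3]
grip_width: 0.417
grasp_force: 0.0
[ -28.8    4.3   12.4  110.9   -4.5   76.4 -104.9]
side
 (array([0.4385, 0.102 ]), np.float32(-0.0), 0.125, 0.066)
 (array([0.5413, 0.2141]), np.float32(3.7), 0.126, 0.0649)
 (array([0.5471, 0.3295]), np.float32(-12.5), 0.1263, 0.0638)
 (array([0.9465, 0.2505]), np.float32(-0.0), 0.699, 0.007)
scene
 (array([0.4355, 0.107 ]), np.float32(-0.0), 0.133, 0.07)
 (array([0.5387, 0.2186]), np.float32(3.2), 0.134, 0.0689)
 (array([0.5446, 0.334 ]), np.float32(-12.7), 0.1343, 0.0673)
```

```bash
python3 -m inch '{"gripper":[0.0854,0.0854,0.0854,0.0854,0.0854],"slide":[[0.008,-0.001,0.02],[0.008,-0.001,0.05],[0.008,-0.001,0.07],[0.008,-0.001,0.07],[0.008,-0.001,0.07]],"angular":[[0,0,0],[0,0,0],[0,0,0],[0,0,0],[0,0,0]]}'
python3 - <<'E'
from h import *
side()
a=cv2.imread("pics/last_side.png")[150:330,180:420];cv2.imwrite("pics/c1.png",cv2.resize(a,(720,540)))
E
```

```text
clock: 7.75
tool_pos: [0.4052, 0.1036, 0.092]
orientation: [-180.0, 11.9, -0.0]
contact_force: [0.1, -0.7, 0.6]
grip_width: 0.999
grasp_force: 0.0
side
 (array([0.4388, 0.0746]), np.float32(0.7), 0.1256, 0.1202)
 (array([0.5413, 0.2141]), np.float32(3.6), 0.1261, 0.065)
 (array([0.5471, 0.3295]), np.float32(-12.5), 0.1263, 0.0638)
 (array([0.9465, 0.2505]), np.float32(-0.0), 0.699, 0.007)
scene
 (array([0.4355, 0.106 ]), np.float32(-0.0), 0.133, 0.068)
 (array([0.5386, 0.2187]), np.float32(3.4), 0.1339, 0.0687)
 (array([0.5446, 0.334 ]), np.float32(-12.6), 0.1343, 0.0677)
```

View pics/c1.png

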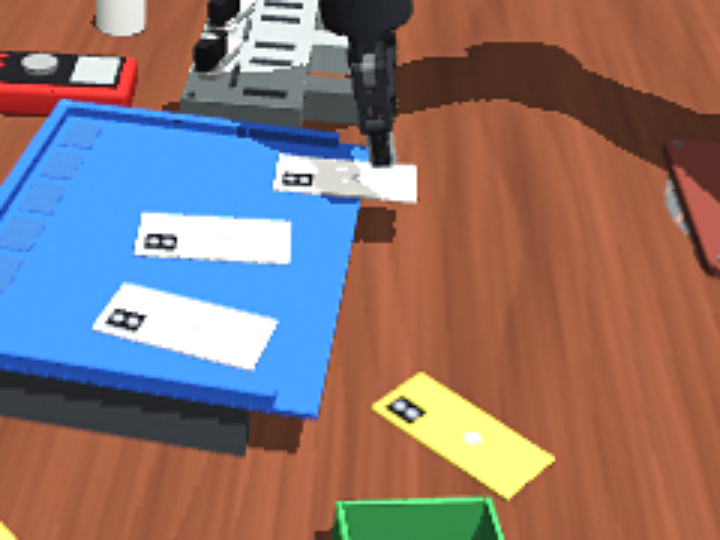

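```bash
python3 -m inch '{"gripper":[0.0854,0.0854,0.0854,0.0854,0.0854],"slide":[[0,0,0.02],[0,0,0.04],[0,0,0.054],[0,0,0.054],[0,0,0.054]],"angular":[[0,0,0],[0,0,0],[0,0,0],[0,0,0],[0,0,0]]}'
python3 -m inch '{"gripper":[0.065,0.05,0.05,0.05,0.05],"slide":[[0,0,0],[0,0,0],[0,0,0],[0,0,0],[0,0,0]],"angular":[[0,0,0],[0,0,0],[0,0,0],[0,0,0],[0,0,0]]}' 50
python3 -m inch '{"gripper":[0.05,0.05,0.05,0.05,0.05],"slide":[[0,0,0],[0.001,0,-0.005],[0.003,0,-0.015],[0.006,0,-0.03],[0.01,0,-0.05]],"angular":[[0,0,0],[0,0,0],[0,0,0],[0,0,0],[0,0,0]]}' 50
python3 - <<'E'
from h import *
print(bot.observe()["q"].round(1));side(z=.12)
a=cv2.imread("pics/last_side.png")[120:330,180:460];cv2.imwrite("pics/c2.png",cv2.resize(a,(720,540)))
E
```

```text
clock: 8.48
tool_pos: [0.3937, 0.1036, 0.0392]
orientation: [-180.0, 11.9, -0.0]
contact_force: [-0.0, 0.3, 0.5]
grip_width: 1.001
grasp_force: 0.0
clock: 9.1
tool_pos: [0.3935, 0.1036, 0.039]
orientation: [-180.0, 11.9, -0.0]
contact_force: [-0.2, -1.0, 6.6]
grip_width: 0.663
grasp_force: 52.2
clock: 9.72
tool_pos: [0.4135, 0.1034, 0.0864]
orientation: [180.0, 12.0, -0.0]
contact_force: [0.3, -0.0, -0.8]
grip_width: 0.663
grasp_force: 53.1
[ -28.3    9.8   12.3  115.1   -5.8   67.  -103.2]
side
 (array([0.459 , 0.1321]), np.float32(-1.0), 0.1227, 0.0921)
 (array([ 0.5221, -0.0469]), np.float32(-68.7), 0.1283, 0.1261)
 (array([0.5317, 0.2957]), np.float32(3.5), 0.1137, 0.0589)
 (array([0.5371, 0.4   ]), np.float32(-12.5), 0.1139, 0.0579)
 (array([0.922 , 0.2785]), np.float32(-0.0), 0.643, 0.056)
scene
 (array([0.5235, 0.1422]), np.float32(35.2), 0.2566, 0.1181)
 (array([0.58 , 0.289]), np.float32(-13.0), 0.1283, 0.0645)
```

View pics/c2.png

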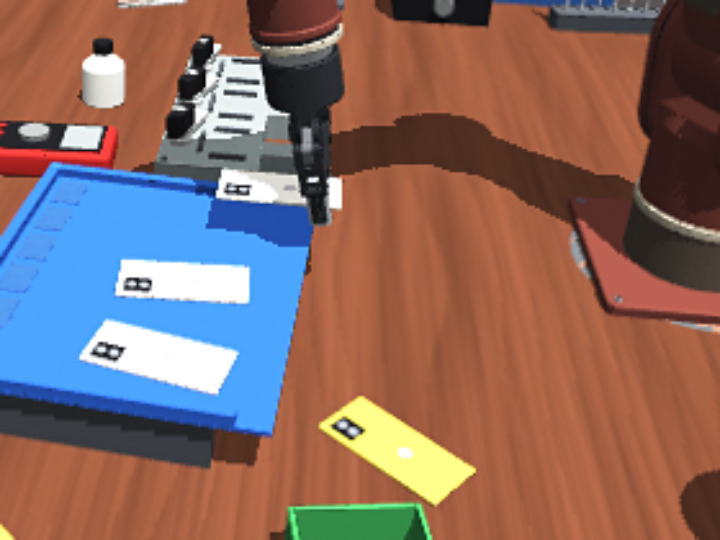

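```bash
python3 -m inch '{"gripper":[0.05,0.05,0.05,0.05,0.05],"slide":[[0.008,0.02,-0.03],[0.016,0.06,-0.06],[0.0234,0.11,-0.0704],[0.0234,0.16,-0.0704],[0.0234,0.21,-0.0704]],"angular":[[0,0,0],[0,0,0],[0,0,0],[0,0,0],[0,0,0]]}' 50
python3 -m inch '{"gripper":[0.05,0.05,0.05,0.05,0.05],"slide":[[0,0.05,0],[0,0.10,0],[0,0.15,0],[0,0.20,0],[0,0.23,0]],"angular":[[0,0,0],[0,0,0],[0,0,0],[0,0,0],[0,0,0]]}' 50
python3 -m inch '{"gripper":[0.05,0.05,0.05,0.05,0.05],"slide":[[0,0.021,0],[0.006,0.021,0.03],[0.012,0.021,0.06],[0.0187,0.021,0.088],[0.0187,0.021,0.088]],"angular":[[0,0,0],[0,0,0],[0,0,0],[0,0,0],[0,0,0]]}' 50
python3 - <<'E'
from h import *
look("w4",z=.08,view=(.38,.7,-.5,-.15,1700)); side(z=.085,y0=-.5,y1=-.1)
E
```

```text
clock: 10.45
tool_pos: [0.4505, -0.108, 0.1493]
orientation: [-180.0, 12.0, 0.0]
contact_force: [0.7, -0.1, 0.9]
grip_width: 0.663
grasp_force: 53.4
clock: 11.08
tool_pos: [0.4497, -0.3391, 0.1491]
orientation: [180.0, 12.0, -0.1]
contact_force: [0.9, -0.1, -0.5]
grip_width: 0.664
grasp_force: 53.4
clock: 11.7
tool_pos: [0.4497, -0.3559, 0.0575]
orientation: [-179.9, 12.2, 0.1]
contact_force: [0.6, 0.2, -0.6]
grip_width: 0.66
grasp_force: 53.5
[  7.2  28.5  29.7  98.1  -7.4  67.1 -51.4] [ 0.4497 -0.3559  0.0575] [-1.799e+02  1.220e+01  1.000e-01]
(array([0.4299, 0.1741]), np.float32(-61.6), 0.6327, 0.0499)
side
 (array([ 0.513, -0.244]), np.float32(-0.0), 0.288, 0.174)
 (array([ 0.6962, -0.1887]), np.float32(-76.1), 0.1795, 0.056)
scene
 (array([ 0.541, -0.263]), np.float32(-0.0), 0.326, 0.198)
 (array([ 0.7555, -0.13  ]), np.float32(-0.0), 0.097, 0.06)
```

View pics/w4t.png

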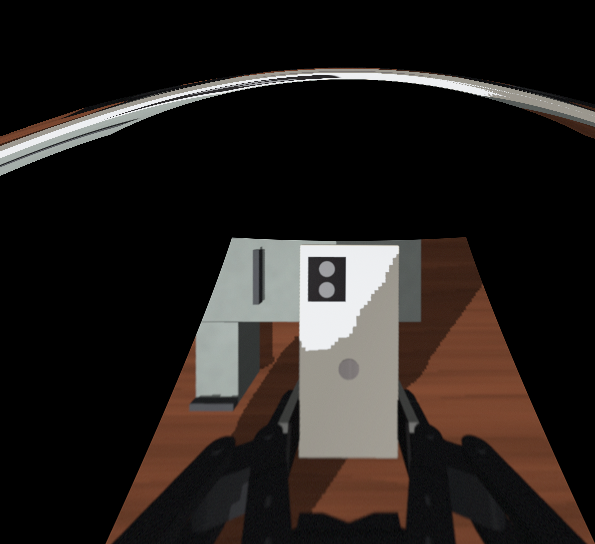

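```bash
python3 -m inch '{"gripper":[0.05,0.05,0.05,0.05,0.05],"slide":[[0.002,0,0.01],[0.004,0,0.02],[0.006,0,0.028],[0.0065,0,0.031],[0.0065,0,0.031]],"angular":[[0,0,0],[0,0,0],[0,0,0],[0,0,0],[0,0,0]]}' 50
python3 -m inch '{"gripper":[0.05,0.05,0.05,0.05,0.05],"slide":[[0.001,0,0.005],[0.002,0,0.009],[0.0028,0,0.0125],[0.0028,0,0.0125],[0.0028,0,0.0125]],"angular":[[0,0,0],[0,0,0],[0,0,0],[0,0,0],[0,0,0]]}' 50
python3 - <<'E'
from h import *
look("w5",z=.038,view=(.38,.7,-.5,-.15,1700))
E
```

```text
clock: 12.48
tool_pos: [0.4504, -0.3575, 0.0275]
orientation: [-180.0, 12.0, -0.0]
contact_force: [0.4, 0.0, -0.8]
grip_width: 0.662
grasp_force: 53.5
clock: 13.1
tool_pos: [0.4507, -0.3575, 0.0148]
orientation: [-180.0, 12.0, 0.0]
contact_force: [-0.8, 0.5, -0.1]
grip_width: 0.665
grasp_force: 53.5
[  8.1  31.6  28.7  99.5  -8.8  62.6 -50.9] [ 0.4507 -0.3575  0.0148] [-180.   12.    0.]
(array([0.4272, 0.1677]), np.float32(-61.2), 0.6233, 0.0551)
```

View pics/w5t.png

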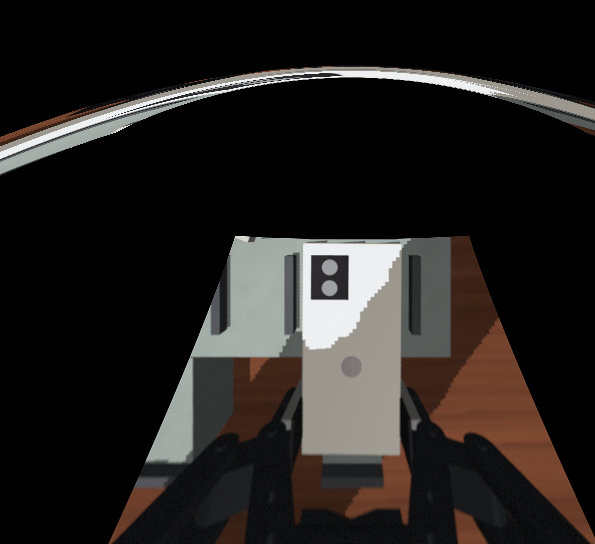

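```bash
python3 -m inch '{"gripper":[0.05,0.05,0.065,0.075,0.075],"slide":[[0.0,0.0015,0.0005],[0.0002,0.0015,0.001],[0.0002,0.0015,0.001],[0.0002,0.0015,0.001],[0.0002,0.0015,0.001]],"angular":[[0,0,0],[0,0,0],[0,0,0],[0,0,0],[0,0,0]]}' 50
python3 -m inch '{"gripper":[0.075,0.075,0.075,0.075,0.075],"slide":[[0,0,-0.01],[0,0,-0.03],[0,0,-0.07],[0,0,-0.12],[0,0,-0.17]],"angular":[[0,0,0],[0,0,0],[0,0,0],[0,5,0],[0,12,0]]}' 50
python3 - <<'E'
from h import *
look("w6",z=.039,view=(.38,.7,-.5,-.05,1600)); side()
E
```

```text
clock: 13.78
tool_pos: [0.4507, -0.359, 0.0138]
orientation: [180.0, 12.0, -0.0]
contact_force: [-0.2, -0.5, -0.3]
grip_width: 0.878
grasp_force: 0.0
clock: 14.4
tool_pos: [0.4873, -0.3588, 0.1823]
orientation: [180.0, -0.2, 0.1]
contact_force: [0.7, -0.1, 0.3]
grip_width: 0.88
grasp_force: 0.0
[  7.   16.7  30.6  95.7  -9.1  69.9 -50.2] [ 0.4873 -0.3588  0.1823] [ 1.8e+02 -2.0e-01  1.0e-01]
(array([0.776 , 0.2762]), np.float32(-58.5), 0.8217, 0.1018)
side
 (array([ 0.5155, -0.0565]), np.float32(0.0), 0.181, 0.085)
 (array([0.5413, 0.2141]), np.float32(3.7), 0.126, 0.0649)
 (array([0.5471, 0.3295]), np.float32(-12.5), 0.1263, 0.0638)
 (array([0.9465, 0.2505]), np.float32(-0.0), 0.699, 0.007)
scene
 (array([0.5386, 0.2186]), np.float32(3.2), 0.1338, 0.0685)
 (array([0.5445, 0.334 ]), np.float32(-12.7), 0.1345, 0.0675)
```

View pics/w6t.png

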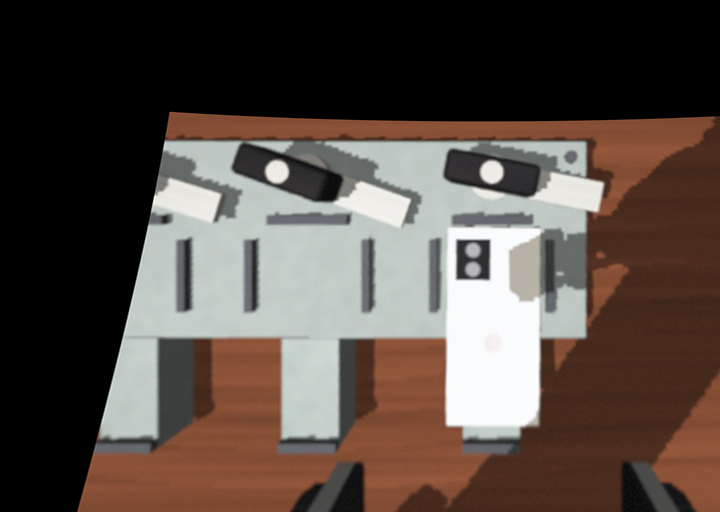

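```bash
python3 -m inch '{"gripper":[0.05,0.02,0,0,0],"slide":[[0.014,-0.058,0],[0.028,-0.116,0],[0.043,-0.174,0],[0.057,-0.232,0],[0.071,-0.29,0]],"angular":[[0,0,0],[0,0,0],[0,0,0],[0,0,0],[0,0,0]]}' 40
python3 -m inch '{"gripper":[0,0,0,0,0],"slide":[[0.014,-0.058,0],[0.028,-0.116,0],[0.043,-0.174,0],[0.057,-0.232,0],[0.073,-0.29,0]],"angular":[[0,0,-1],[0,0,-2],[0,0,-3.5],[0,0,-3.5],[0,0,-3.5]]}'
python3 -m inch '{"gripper":[0,0,0,0,0],"slide":[[0,0,0.03],[0,0,0.06],[0,0,0.09],[0,0,0.1],[0,0,0.1]],"angular":[[0,0,0],[0,0,0],[0,0,0],[0,0,0],[0,0,0]]}'
python3 - <<'E'
from h import *
look("w7"); side()
E
```

```text
clock: 15.18
tool_pos: [0.5569, -0.0668, 0.1795]
orientation: [180.0, 0.1, 0.0]
contact_force: [0.6, -1.6, 0.1]
grip_width: 0.002
grasp_force: 0.0
clock: 15.8
tool_pos: [0.6298, 0.223, 0.1792]
orientation: [179.9, 0.1, 3.5]
contact_force: [0.9, -0.4, 0.8]
grip_width: 0.003
grasp_force: 0.0
clock: 16.42
tool_pos: [0.6297, 0.2209, 0.0796]
orientation: [180.0, 0.1, 3.5]
contact_force: [0.6, 0.7, -1.1]
grip_width: -0.001
grasp_force: 0.0
[ -31.6   27.7   11.2   91.1   -5.9   61.8 -105.4] [0.6297 0.2209 0.0796] [1.8e+02 1.0e-01 3.5e+00]
(array([0.5599, 0.3281]), np.float32(-12.8), 0.0985, 0.0585)
side
 (array([ 0.5465, -0.059 ]), np.float32(-0.0), 0.119, 0.08)
 (array([0.5413, 0.2142]), np.float32(3.7), 0.1261, 0.0649)
 (array([0.5471, 0.3295]), np.float32(-12.5), 0.1263, 0.0638)
 (array([0.9465, 0.2505]), np.float32(-0.0), 0.699, 0.007)
scene
 (array([0.5386, 0.2182]), np.float32(3.1), 0.1328, 0.0677)
```

```bash
python3 -m inch '{"gripper":[0,0,0,0,0],"slide":[[0,0,0.008],[0,0,0.015],[0,0,0.018],[0,0,0.018],[0,0,0.018]],"angular":[[0,0,0],[0,0,0],[0,0,0],[0,0,0],[0,0,0]]}'
python3 -m inch '{"gripper":[0,0,0,0,0],"slide":[[-0.006,0,0],[-0.013,0,0],[-0.02,0,0],[-0.028,0,0],[-0.036,0,0]],"angular":[[0,0,0],[0,0,0],[0,0,0],[0,0,0],[0,0,0]]}'
python3 -m inch '{"gripper":[0,0,0,0,0],"slide":[[-0.008,0,0],[-0.016,0,0],[-0.024,0,0],[-0.032,0,0],[-0.04,0,0]],"angular":[[0,0,0],[0,0,0],[0,0,0],[0,0,0],[0,0,0]]}'
python3 - <<'E'
from h import *
side()
E
```

```text
clock: 17.2
tool_pos: [0.6302, 0.221, 0.0624]
orientation: [-180.0, -0.0, 3.5]
contact_force: [-0.7, 0.2, 0.6]
grip_width: 0.001
grasp_force: 0.0
clock: 17.82
tool_pos: [0.5936, 0.2188, 0.0623]
orientation: [-180.0, -0.0, 3.5]
contact_force: [-0.2, -0.4, 0.5]
grip_width: 0.0
grasp_force: 0.2
clock: 18.45
tool_pos: [0.5538, 0.2163, 0.0622]
orientation: [-180.0, -0.0, 3.5]
contact_force: [0.7, -0.2, 1.5]
grip_width: -0.003
grasp_force: 0.4
side
 (array([0.4839, 0.2098]), np.float32(3.1), 0.1293, 0.0667)
 (array([0.5471, 0.3295]), np.float32(-12.5), 0.1263, 0.0638)
 (array([0.9465, 0.2505]), np.float32(-0.0), 0.699, 0.007)
scene
 (array([0.4766, 0.2358]), np.float32(4.3), 0.1328, 0.112)
 (array([0.5446, 0.3342]), np.float32(-12.8), 0.134, 0.0665)
```

```bash
python3 -m inch '{"gripper":[0,0,0,0,0],"slide":[[-0.008,0,0],[-0.016,0,0],[-0.024,0,0],[-0.031,0,0],[-0.036,0,0]],"angular":[[0,0,0],[0,0,0],[0,0,0],[0,0,0],[0,0,0]]}'
python3 -m inch '{"gripper":[0,0,0,0.04,0.0854],"slide":[[0.005,0,0],[0.01,0,-0.02],[0,0,-0.06],[-0.05,0,-0.1],[-0.10,0,-0.1]],"angular":[[0,0,0],[0,0,0],[0,0,0],[0,-5,0],[0,-12,0]]}'
python3 -m inch '{"gripper":[0.0854,0.0854,0.0854,0.0854,0.0854],"slide":[[0.0095,0,0.02],[0.0095,0,0.05],[0.0095,0,0.07],[0.0095,0,0.07],[0.0095,0,0.07]],"angular":[[0,0,0],[0,0,0],[0,0,0],[0,0,0],[0,0,0]]}'
python3 - <<'E'
from h import *
look("w8"); side()
E
```

```text
clock: 19.18
tool_pos: [0.5178, 0.2141, 0.0622]
orientation: [-180.0, 0.0, 3.5]
contact_force: [0.0, 0.2, 1.0]
grip_width: -0.002
grasp_force: 0.4
clock: 19.8
tool_pos: [0.419, 0.2089, 0.1655]
orientation: [-179.8, 11.9, 3.5]
contact_force: [0.2, 0.1, -1.0]
grip_width: 0.416
grasp_force: 0.0
clock: 20.42
tool_pos: [0.414, 0.2079, 0.0925]
orientation: [-180.0, 12.0, 3.5]
contact_force: [-0.3, 0.2, 0.4]
grip_width: 1.005
grasp_force: 0.0
[ -36.7   13.     9.4  110.3   -7.5   68.  -110.3] [0.414  0.2079 0.0925] [-180.    12.     3.5]
(array([0.4458, 0.2095]), np.float32(4.0), 0.1236, 0.0578)
(array([0.6269, 0.2544]), np.float32(-84.7), 0.7025, 0.0892)
side
 (array([0.4468, 0.1919]), np.float32(5.9), 0.1258, 0.0987)
 (array([ 0.5445, -0.0565]), np.float32(0.0), 0.123, 0.085)
 (array([0.5471, 0.3295]), np.float32(-12.5), 0.1263, 0.0638)
 (array([0.9465, 0.2505]), np.float32(-0.0), 0.699, 0.007)
scene
 (array([0.4438, 0.2112]), np.float32(3.2), 0.1327, 0.0687)
 (array([0.5445, 0.3342]), np.float32(-12.7), 0.1339, 0.0667)
```

```bash
python3 -m inch '{"gripper":[0.0854,0.0854,0.0854,0.0854,0.0854],"slide":[[0,0,0.02],[0,0,0.04],[0,0,0.054],[0,0,0.054],[0,0,0.054]],"angular":[[0,0,0],[0,0,0],[0,0,0],[0,0,0],[0,0,0]]}'
python3 -m inch '{"gripper":[0.065,0.05,0.05,0.05,0.05],"slide":[[0,0,0],[0,0,0],[0,0,0],[0,0,0],[0,0,0]],"angular":[[0,0,0],[0,0,0],[0,0,0],[0,0,0],[0,0,0]]}' 50
python3 -m inch '{"gripper":[0.05,0.05,0.05,0.05,0.05],"slide":[[0,0,0],[0.001,0,-0.005],[0.003,0,-0.015],[0.006,0,-0.03],[0.01,0,-0.05]],"angular":[[0,0,0],[0,0,0],[0,0,0],[0,0,0],[0,0,0]]}' 50
python3 - <<'E'
from h import *
look("w9",z=.111)
E
```

```text
clock: 21.2
tool_pos: [0.4026, 0.2073, 0.0396]
orientation: [-180.0, 12.0, 3.5]
contact_force: [0.4, -0.1, 0.0]
grip_width: 0.998
grasp_force: 0.0
clock: 21.82
tool_pos: [0.4025, 0.2072, 0.0395]
orientation: [-180.0, 11.9, 3.5]
contact_force: [-0.4, -0.6, 5.0]
grip_width: 0.662
grasp_force: 51.9
clock: 22.45
tool_pos: [0.4226, 0.2083, 0.0869]
orientation: [180.0, 12.0, 3.5]
contact_force: [-0.3, -0.0, -0.3]
grip_width: 0.663
grasp_force: 53.0
[ -36.3   14.3    9.6  109.5   -7.6   67.7 -109.7] [0.4226 0.2083 0.0869] [180.   12.    3.5]
(array([0.5685, 0.2569]), np.float32(-83.1), 0.7053, 0.1177)
(array([0.902, 0.275]), np.float32(-0.0), 0.65, 0.096)
```

```bash
python3 -m inch '{"gripper":[0.05,0.05,0.05,0.05,0.05],"slide":[[-0.004,0.02,-0.02],[-0.009,0.06,-0.045],[-0.012,0.11,-0.062],[-0.012,0.16,-0.062],[-0.012,0.22,-0.062]],"angular":[[0,0,0],[0.2,0,0.9],[0.4,0,1.8],[0.6,0,2.7],[0.73,0,3.42]]}' 50
python3 -m inch '{"gripper":[0.05,0.05,0.05,0.05,0.05],"slide":[[0.003,0.05,0],[0.006,0.10,-0.001],[0.01,0.15,-0.002],[0.0139,0.20,-0.003],[0.0139,0.2315,-0.003]],"angular":[[0,0,0],[0,0,0],[0,0,0],[0,0,0],[0,0,0]]}' 50
python3 -m inch '{"gripper":[0.05,0.05,0.05,0.05,0.05],"slide":[[0,0,0],[0.006,0,0.03],[0.012,0,0.06],[0.0191,0,0.09],[0.0191,0,0.09]],"angular":[[0,0,0],[0,0,0],[0,0,0],[0,0,0],[0,0,0]]}' 50
python3 - <<'E'
from h import *
look("w10",z=.082,x0=.42,x1=.6,y0=-.35,y1=-.15)
E
```

```text
clock: 23.12
tool_pos: [0.4372, -0.0123, 0.1497]
orientation: [-180.0, 11.9, 0.1]
contact_force: [1.1, 0.5, -0.1]
grip_width: 0.66
grasp_force: 53.2
clock: 23.75
tool_pos: [0.4508, -0.2454, 0.1494]
orientation: [179.9, 12.0, -0.1]
contact_force: [0.1, 0.0, -0.4]
grip_width: 0.657
grasp_force: 53.2
clock: 24.38
tool_pos: [0.4499, -0.2411, 0.0555]
orientation: [-179.9, 12.2, 0.1]
contact_force: [-0.0, 0.1, 0.0]
grip_width: 0.661
grasp_force: 53.3
[ -3.9  22.3  29.1 106.4  -6.3  65.3 -62.3] [ 0.4499 -0.2411  0.0555] [-1.799e+02  1.220e+01  1.000e-01]
(array([ 0.5155, -0.2095]), np.float32(-0.0), 0.119, 0.089)
```

```bash
python3 -m inch '{"gripper":[0.05,0.05,0.05,0.05,0.05],"slide":[[0.001,0,0.005],[0.003,0,0.014],[0.005,0,0.024],[0.006,0,0.029],[0.006,0,0.029]],"angular":[[0,0,0],[0,0,0],[0,0,0],[0,0,0],[0,0,0]]}' 50
python3 -m inch '{"gripper":[0.05,0.05,0.05,0.05,0.05],"slide":[[0.001,0,0.004],[0.002,0,0.009],[0.0028,0,0.0125],[0.0028,0,0.0125],[0.0028,0,0.0125]],"angular":[[0,0,0],[0,0,0],[0,0,0],[0,0,0],[0,0,0]]}' 50
python3 - <<'E'
from h import *
look("w11",z=.038,view=(.38,.6,-.36,-.12,2500))
E
```

```text
clock: 25.05
tool_pos: [0.4504, -0.2427, 0.0268]
orientation: [-180.0, 12.1, -0.0]
contact_force: [0.1, 0.1, -0.0]
grip_width: 0.664
grasp_force: 53.3
clock: 25.68
tool_pos: [0.4509, -0.2427, 0.015]
orientation: [-180.0, 12.0, -0.0]
contact_force: [-1.7, 1.4, 7.7]
grip_width: 0.661
grasp_force: 53.9
[ -2.8  25.7  28.3 107.7  -8.   60.7 -61.2] [ 0.4509 -0.2427  0.015 ] [-180.   12.   -0.]
(array([0.4598, 0.2302]), np.float32(-60.7), 0.7446, 0.0545)
```

View pics/w11t.png

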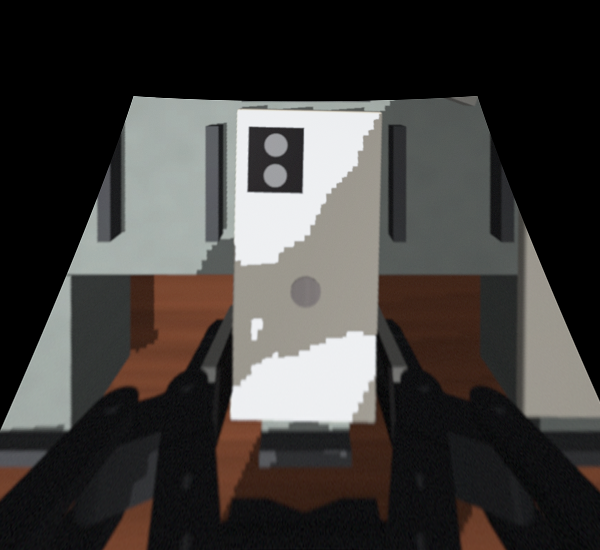

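```bash
python3 -m inch '{"gripper":[0.055,0.06,0.065,0.075,0.075],"slide":[[0.0,0,0],[0,0,0],[0,0,0],[0,0,0],[0,0,0]],"angular":[[0,0,0],[0,0,0],[0,0,0],[0,0,0],[0,0,0]]}' 50
python3 -m inch '{"gripper":[0.075,0.075,0.075,0.075,0.075],"slide":[[0,0,-0.01],[0,0,-0.03],[0,0,-0.07],[0,0,-0.12],[0,0,-0.17]],"angular":[[0,0,0],[0,0,0],[0,0,0],[0,5,0],[0,12,0]]}' 50
python3 - <<'E'
from h import *
look("w12",z=.039,view=(.38,.7,-.5,-.05,1600)); side()
E
```

```text
clock: 26.35
tool_pos: [0.4509, -0.2427, 0.0144]
orientation: [-180.0, 12.0, 0.0]
contact_force: [0.1, -1.0, 0.4]
grip_width: 0.879
grasp_force: 0.0
clock: 26.98
tool_pos: [0.4874, -0.2427, 0.1829]
orientation: [180.0, -0.2, 0.1]
contact_force: [-0.1, -0.3, 0.3]
grip_width: 0.882
grasp_force: 0.0
[ -5.8   8.8  30.6 103.9  -4.9  68.3 -63.6] [ 0.4874 -0.2427  0.1829] [ 1.8e+02 -2.0e-01  1.0e-01]
(array([0.8318, 0.326 ]), np.float32(-62.3), 0.6607, 0.0797)
side
 (array([ 0.5155, -0.056 ]), np.float32(-0.0), 0.181, 0.086)
 (array([0.5471, 0.3295]), np.float32(-12.5), 0.1263, 0.0638)
 (array([0.9465, 0.2505]), np.float32(-0.0), 0.699, 0.007)
scene
 (array([0.5445, 0.3343]), np.float32(-12.7), 0.1339, 0.0665)
```

View pics/w12t.png

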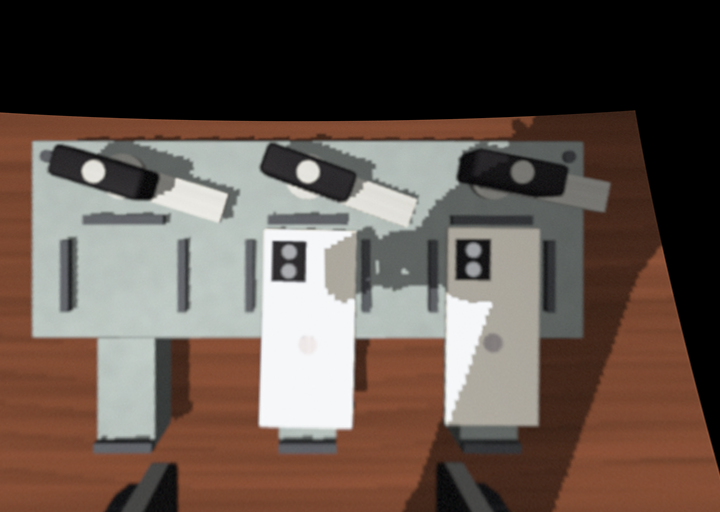

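```bash
python3 -m inch '{"gripper":[0.05,0.02,0,0,0],"slide":[[0.015,-0.056,0],[0.03,-0.112,0],[0.044,-0.168,0],[0.058,-0.224,0],[0.072,-0.28,0]],"angular":[[0,0,0],[0,0,0],[0,0,0],[0,0,0],[0,0,0]]}' 40
python3 -m inch '{"gripper":[0,0,0,0,0],"slide":[[0.015,-0.056,0],[0.03,-0.112,0],[0.044,-0.168,0],[0.058,-0.224,0],[0.073,-0.275,0]],"angular":[[0,0,3],[0,0,6],[0,0,9],[0,0,12.6],[0,0,12.6]]}'
python3 -m inch '{"gripper":[0,0,0,0,0],"slide":[[0,0,0.02],[0,0,0.05],[0,0,0.08],[0,0,0.1],[0,0,0.1]],"angular":[[0,0,0],[0,0,0],[0,0,0],[0,0,0],[0,0,0]]}'
python3 -m inch '{"gripper":[0,0,0],"slide":[[0,0,0],[0,0,0],[0,0,0]],"angular":[[0,0,0],[0,0,0],[0,0,0]]}'
python3 - <<'E'
from h import *
look("w13"); side()
E
```

```text
clock: 27.75
tool_pos: [0.5579, 0.0393, 0.1798]
orientation: [180.0, 0.1, 0.0]
contact_force: [1.3, -1.0, 0.8]
grip_width: -0.0
grasp_force: 0.0
clock: 28.38
tool_pos: [0.6306, 0.3146, 0.1791]
orientation: [179.9, 0.1, -12.6]
contact_force: [0.2, 0.1, 1.1]
grip_width: 0.001
grasp_force: 0.0
clock: 29.0
tool_pos: [0.6301, 0.3112, 0.0784]
orientation: [179.8, 0.2, -12.6]
contact_force: [-0.7, -0.0, 0.6]
grip_width: 0.002
grasp_force: 0.0
clock: 29.38
tool_pos: [0.6317, 0.3125, 0.0818]
orientation: [-179.9, -0.1, -12.6]
contact_force: [-0.3, 0.1, -0.2]
grip_width: 0.001
grasp_force: 0.0
[ -39.    31.6   12.7   85.2   -7.4   63.9 -127.4] [0.6317 0.3125 0.0818] [-1.799e+02 -1.000e-01 -1.260e+01]
side
 (array([ 0.516, -0.056]), np.float32(-0.0), 0.18, 0.086)
 (array([0.5471, 0.3295]), np.float32(-12.5), 0.1263, 0.0638)
 (array([0.9465, 0.2505]), np.float32(-0.0), 0.699, 0.007)
scene
 (array([0.5446, 0.3344]), np.float32(-12.6), 0.1334, 0.0665)
```

```bash
python3 -m inch '{"gripper":[0,0,0,0,0],"slide":[[0,0,0.008],[0,0,0.015],[0,0,0.0198],[0,0,0.0198],[0,0,0.0198]],"angular":[[0,0,0],[0,0,0],[0,0,0],[0,0,0],[0,0,0]]}'
python3 -m inch '{"gripper":[0,0,0,0,0],"slide":[[-0.006,0,0],[-0.013,0,0],[-0.02,0,0],[-0.028,0,0],[-0.036,0,0]],"angular":[[0,0,0],[0,0,0],[0,0,0],[0,0,0],[0,0,0]]}'
python3 -m inch '{"gripper":[0,0,0,0,0],"slide":[[-0.008,0,0],[-0.016,0,0],[-0.024,0,0],[-0.032,0,0],[-0.04,0,0]],"angular":[[0,0,0],[0,0,0],[0,0,0],[0,0,0],[0,0,0]]}'
python3 - <<'E'
from h import *
side()
E
```

```text
clock: 30.15
tool_pos: [0.6312, 0.3122, 0.0608]
orientation: [180.0, 0.0, -12.6]
contact_force: [0.4, 0.3, -0.2]
grip_width: -0.003
grasp_force: 0.0
clock: 30.78
tool_pos: [0.5955, 0.3203, 0.0611]
orientation: [-180.0, 0.0, -12.6]
contact_force: [1.8, 0.1, 0.4]
grip_width: -0.001
grasp_force: 0.1
clock: 31.4
tool_pos: [0.5566, 0.3289, 0.061]
orientation: [-180.0, 0.0, -12.6]
contact_force: [0.1, 0.2, 0.1]
grip_width: -0.0
grasp_force: 0.1
side
 (array([0.4915, 0.3418]), np.float32(-12.2), 0.1386, 0.0641)
 (array([ 0.5437, -0.0459]), np.float32(25.5), 0.2564, 0.1056)
 (array([0.9465, 0.2505]), np.float32(-0.0), 0.699, 0.007)
scene
 (array([0.4812, 0.3486]), np.float32(-12.3), 0.1352, 0.0685)
```

```bash
python3 -m inch '{"gripper":[0,0,0,0,0],"slide":[[-0.007,0,0],[-0.014,0,0],[-0.020,0,0],[-0.026,0,0],[-0.029,0,0]],"angular":[[0,0,0],[0,0,0],[0,0,0],[0,0,0],[0,0,0]]}'
python3 -m inch '{"gripper":[0,0,0,0.04,0.0854],"slide":[[0.005,0,0],[0.01,0,-0.02],[0,0,-0.06],[-0.05,0,-0.1],[-0.10,0,-0.1]],"angular":[[0,0,0],[0,0,0],[0,0,0],[0,-5,0],[0,-12,0]]}'
python3 -m inch '{"gripper":[0.0854,0.0854,0.0854,0.0854,0.0854],"slide":[[0.0098,0,0.02],[0.0098,0,0.05],[0.0098,0,0.068],[0.0098,0,0.068],[0.0098,0,0.068]],"angular":[[0,0,0],[0,0,0],[0,0,0],[0,0,0],[0,0,0]]}'
python3 - <<'E'
from h import *
look("w14"); side()
E
```

```text
clock: 32.12
tool_pos: [0.5283, 0.3354, 0.0611]
orientation: [-180.0, 0.0, -12.6]
contact_force: [0.3, -0.3, 0.6]
grip_width: 0.001
grasp_force: 0.2
clock: 32.75
tool_pos: [0.4316, 0.3585, 0.1649]
orientation: [-179.7, 12.0, -12.5]
contact_force: [0.3, -0.3, -1.4]
grip_width: 0.418
grasp_force: 0.0
clock: 33.38
tool_pos: [0.4276, 0.3581, 0.0931]
orientation: [-180.0, 11.9, -12.6]
contact_force: [0.0, 0.1, 0.4]
grip_width: 0.999
grasp_force: 0.0
[ -46.    20.7    9.1  100.1  -13.4   67.7 -133.8] [0.4276 0.3581 0.0931] [-180.    11.9  -12.6]
(array([0.4332, 0.3562]), np.float32(-13.1), 0.0899, 0.0582)
(array([0.6136, 0.2363]), np.float32(71.9), 0.7365, 0.0955)
side
 (array([0.4413, 0.347 ]), np.float32(-19.1), 0.1571, 0.0917)
 (array([ 0.51  , -0.0555]), np.float32(-0.0), 0.192, 0.087)
 (array([0.9465, 0.2505]), np.float32(-0.0), 0.699, 0.007)
scene
 (array([0.4543, 0.3534]), np.float32(-13.0), 0.1356, 0.068)
```

```bash
python3 -m inch '{"gripper":[0.0854,0.0854,0.0854,0.0854,0.0854],"slide":[[0,0,0.02],[0,0,0.04],[0,0,0.0545],[0,0,0.0545],[0,0,0.0545]],"angular":[[0,0,0],[0,0,0],[0,0,0],[0,0,0],[0,0,0]]}'
python3 -m inch '{"gripper":[0.065,0.05,0.05,0.05,0.05],"slide":[[0,0,0],[0,0,0],[0,0,0],[0,0,0],[0,0,0]],"angular":[[0,0,0],[0,0,0],[0,0,0],[0,0,0],[0,0,0]]}' 50
python3 -m inch '{"gripper":[0.05,0.05,0.05,0.05,0.05],"slide":[[0,0,0],[0.001,0,-0.005],[0.003,0,-0.015],[0.006,0,-0.03],[0.01,0,-0.05]],"angular":[[0,0,0],[0,0,0],[0,0,0],[0,0,0],[0,0,0]]}' 50
python3 - <<'E'
from h import *
print(bot.observe()["q"].round(1))
c=bot.get_calibration("wrist");im=np.ascontiguousarray(bot.grab_frame("wrist")[...,::-1]);t=top(im,c,.111,.35,.6,.2,.5,1000)
p=bot.observe()["tool_pos"];print(p)
f=np.array([.976,-.218]);g=cv2.cvtColor(t,cv2.COLOR_BGR2GRAY)
# brightness profile along the cover's axis through the TCP
print([(d,*map(int,t[int((.6-(p[0]+d*f[0]/1000))*1000),int((.5-(p[1]+d*f[1]/1000))*1000)])) for d in range(-40,130,5) if p[0]+d*f[0]/1000<.599])
E
```

```text
clock: 34.15
tool_pos: [0.4163, 0.3607, 0.0399]
orientation: [-179.9, 12.0, -12.6]
contact_force: [0.1, -0.0, 0.7]
grip_width: 1.002
grasp_force: 0.0
clock: 34.78
tool_pos: [0.4162, 0.3606, 0.0399]
orientation: [-179.9, 12.0, -12.6]
contact_force: [-0.0, -0.7, 5.6]
grip_width: 0.66
grasp_force: 51.9
clock: 35.4
tool_pos: [0.4358, 0.3558, 0.087]
orientation: [180.0, 12.0, -12.6]
contact_force: [0.3, 0.4, 0.3]
grip_width: 0.662
grasp_force: 53.0
[ -45.4   21.8    9.3   99.5  -13.5   67.5 -133. ]
[0.43822182 0.35620874 0.08980103]
[(-40, 42, 63, 109), (-35, 45, 67, 116), (-30, 46, 68, 115), (-25, 43, 65, 112), (-20, 242, 240, 238), (-15, 241, 239, 237), (-10, 241, 239, 237), (-5, 241, 239, 238), (0, 241, 239, 237), (5, 241, 239, 237), (10, 241, 239, 237), (15, 149, 158, 161), (20, 143, 152, 157), (25, 112, 113, 118), (30, 113, 112, 117), (35, 119, 123, 128), (40, 141, 151, 155), (45, 141, 151, 154), (50, 142, 151, 155), (55, 141, 152, 155), (60, 142, 152, 154), (65, 154, 161, 164), (70, 232, 230, 229), (75, 243, 240, 239), (80, 240, 237, 235), (85, 221, 218, 214), (90, 181, 178, 176), (95, 242, 240, 238), (100, 240, 239, 236), (105, 115, 56, 25), (110, 0, 0, 0), (115, 0, 0, 0), (120, 0, 0, 0), (125, 0, 0, 0)]
```

```bash
python3 -m inch '{"gripper":[0.05,0.05,0.05,0.05,0.05],"slide":[[0.004,0.02,-0.02],[0.013,0.06,-0.045],[0.024,0.12,-0.066],[0.036,0.18,-0.07],[0.0464,0.2345,-0.0732]],"angular":[[0,0,0],[-0.6,0,-3],[-1.3,0,-6],[-2,0,-9.2],[-2.62,0,-12.32]]}' 50
python3 -m inch '{"gripper":[0.05,0.05,0.05,0.05,0.05],"slide":[[0.002,0.06,0],[0.004,0.12,-0.001],[0.006,0.17,-0.0017],[0.0078,0.22,-0.0017],[0.0078,0.242,-0.0017]],"angular":[[0,0,0],[0,0,0],[0,0,0],[0,0,0],[0,0,0]]}' 50
python3 -m inch '{"gripper":[0.05,0.05,0.05,0.05,0.05],"slide":[[0,0,0],[0.006,0,0.03],[0.012,0,0.06],[0.0187,0,0.088],[0.0187,0,0.088]],"angular":[[0,0,0],[0,0,0],[0,0,0],[0,0,0],[0,0,0]]}' 50
python3 -m inch '{"gripper":[0.05,0.05],"slide":[[0,0,0],[0,0,0]],"angular":[[0,0,0],[0,0,0]]}' 50
```

```text
clock: 36.08
tool_pos: [0.4431, 0.1105, 0.1489]
orientation: [-180.0, 12.0, 0.0]
contact_force: [2.4, -0.3, -0.8]
grip_width: 0.661
grasp_force: 53.1
clock: 36.7
tool_pos: [0.45, -0.1321, 0.1487]
orientation: [180.0, 12.0, -0.3]
contact_force: [0.5, -0.1, -1.3]
grip_width: 0.661
grasp_force: 53.1
clock: 37.33
tool_pos: [0.4496, -0.127, 0.0569]
orientation: [-180.0, 12.2, 0.1]
contact_force: [-0.7, 0.4, -0.4]
grip_width: 0.659
grasp_force: 53.3
clock: 37.58
tool_pos: [0.4522, -0.128, 0.0593]
orientation: [-180.0, 11.9, 0.0]
contact_force: [-0.3, 0.0, -0.2]
grip_width: 0.661
grasp_force: 53.3
```

```bash
python3 -m inch '{"gripper":[0.05,0.05,0.05,0.05,0.05],"slide":[[0.0012,0,0.005],[0.0035,0,0.014],[0.006,0,0.024],[0.0073,0,0.03],[0.0073,0,0.03]],"angular":[[0,0,0],[0,0,0],[0,0,0],[0,0,0],[0,0,0]]}' 50
python3 -m inch '{"gripper":[0.05,0.05,0.05,0.05,0.05],"slide":[[0.001,0,0.004],[0.002,0,0.009],[0.0029,0,0.013],[0.0029,0,0.013],[0.0029,0,0.013]],"angular":[[0,0,0],[0,0,0],[0,0,0],[0,0,0],[0,0,0]]}' 50
python3 - <<'E'
from h import *
c=bot.get_calibration("wrist");im=np.ascontiguousarray(bot.grab_frame("wrist")[...,::-1]);t=top(im,c,.039,.4,.58,-.2,-.05,1000)
cv2.imwrite("pics/w15t.png",cv2.resize(t,None,fx=3,fy=3))
g=cv2.cvtColor(t,cv2.COLOR_BGR2GRAY)
for x in(.535,.515): print(x,[int(v) for v in g[int((.58-x)*1000),20:140:2]])
E
```

```text
clock: 38.2
tool_pos: [0.4517, -0.1281, 0.0265]
orientation: [180.0, 12.1, -0.0]
contact_force: [-0.1, 0.9, -1.1]
grip_width: 0.662
grasp_force: 53.3
clock: 38.83
tool_pos: [0.4524, -0.128, 0.0152]
orientation: [-180.0, 12.0, -0.0]
contact_force: [-5.1, 2.0, 21.0]
grip_width: 0.661
grasp_force: 54.7
0.535 [122, 170, 170, 170, 168, 169, 172, 171, 171, 93, 94, 92, 31, 87, 169, 234, 238, 206, 45, 43, 43, 42, 41, 43, 41, 38, 41, 37, 124, 238, 238, 238, 238, 238, 238, 238, 238, 238, 238, 149, 150, 149, 150, 150, 89, 47, 41, 44, 46, 90, 89, 88, 88, 87, 88, 88, 87, 87, 88, 88]
0.515 [128, 173, 172, 172, 171, 172, 173, 173, 172, 94, 91, 89, 35, 88, 173, 238, 238, 238, 238, 238, 237, 238, 238, 238, 238, 238, 238, 239, 238, 238, 237, 239, 151, 149, 150, 149, 150, 151, 150, 151, 150, 153, 152, 146, 90, 50, 42, 45, 47, 89, 90, 89, 88, 88, 89, 88, 89, 88, 89, 88]
```

```bash
python3 -m inch '{"gripper":[0.052,0.056,0.06,0.07,0.075],"slide":[[0,0,-0.0008],[0,0,-0.0008],[0,0,-0.0008],[0,0,-0.0008],[0,0,-0.0008]],"angular":[[0,0,0],[0,0,0],[0,0,0],[0,0,0],[0,0,0]]}' 50
python3 -m inch '{"gripper":[0.075,0.075,0.075,0.075,0.075],"slide":[[0,0,-0.01],[0,0,-0.03],[0,0,-0.07],[0,0.02,-0.12],[0,0.06,-0.17]],"angular":[[0,0,0],[0,0,0],[0,0,0],[0,5,0],[0,12,0]]}' 50
python3 -m inch '{"gripper":[0.075,0.075,0.075,0.075],"slide":[[0,0.03,0],[0,0.055,0],[0,0.055,0],[0,0.055,0]],"angular":[[0,0,0],[0,0,0],[0,0,0],[0,0,0]]}' 50
python3 - <<'E'
from h import *
look("w16",z=.039,view=(.38,.7,-.5,-.05,1600))
c=bot.get_calibration("wrist");im=cv2.imread("pics/w16.png")
# black knob bars: top face at its height
for zt in (.075,.085,.095):
    t=top(im,c,zt,.55,.64,-.43,-.06,1000);g=cv2.cvtColor(t,cv2.COLOR_BGR2GRAY)
    m=((g<45)&(t.sum(2)>0)).astype(np.uint8)
    for k in cv2.findContours(m,cv2.RETR_EXTERNAL,cv2.CHAIN_APPROX_NONE)[0]:
        if cv2.contourArea(k)<300: continue
        (u,v),(w,h),a=cv2.minAreaRect(k);print(zt,round(.64-v/1000,4),round(-.06-u/1000,4),round(w),round(h),round(a,1))
E
```

```text
clock: 39.5
tool_pos: [0.4525, -0.128, 0.0145]
orientation: [180.0, 12.0, -0.0]
contact_force: [-0.1, -0.5, -0.7]
grip_width: 0.88
grasp_force: 0.0
clock: 40.12
tool_pos: [0.4891, -0.1865, 0.1819]
orientation: [180.0, -0.2, 0.2]
contact_force: [0.7, -0.7, 0.7]
grip_width: 0.88
grasp_force: 0.0
clock: 40.62
tool_pos: [0.4878, -0.2414, 0.1799]
orientation: [-180.0, 0.0, 0.0]
contact_force: [-0.2, 0.3, 0.2]
grip_width: 0.878
grasp_force: 0.0
[ -7.2   9.2  32.1 104.1  -5.3  68.2 -63.4] [ 0.4878 -0.2414  0.1799] [-180.    0.    0.]
(array([ 0.5225, -0.085 ]), np.float32(-0.0), 0.177, 0.028)
(array([0.829 , 0.3129]), np.float32(-62.9), 0.6852, 0.0791)
0.075 0.5892 -0.3533 58 20 10.5
0.075 0.5893 -0.1302 59 17 16.3
0.075 0.5898 -0.2418 50 17 20.0
0.075 0.5853 -0.389 73 77 86.9
0.085 0.5884 -0.3488 56 19 10.9
0.085 0.589 -0.2417 48 17 20.1
0.085 0.5887 -0.1345 57 16 16.3
0.085 0.5839 -0.3823 79 68 78.5
0.095 0.5878 -0.3442 54 19 10.1
0.095 0.5879 -0.139 54 16 16.3
0.095 0.5882 -0.2417 46 16 20.0
0.095 0.5835 -0.3789 77 60 78.5
```

View pics/w16t.png

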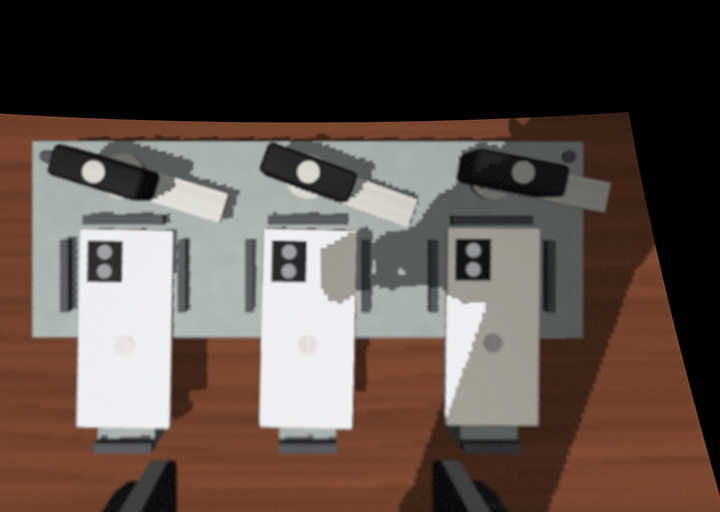

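```bash
python3 -m inch '{"gripper":[0.045,0.045,0.045,0.045,0.045],"slide":[[0.03,-0.03,0],[0.06,-0.06,0],[0.08,-0.09,0],[0.1027,-0.1134,0],[0.1027,-0.1134,0]],"angular":[[0,0,-10],[0,0,-20],[0,0,-30],[0,0,-40],[0,0,-50]]}' 40
python3 -m inch '{"gripper":[0.045,0.045,0.045,0.045,0.045],"slide":[[0,0,0.02],[0,0,0.05],[0,0,0.08],[0,0,0.08],[0,0,0.08]],"angular":[[0,0,-10],[0,0,-20],[0,0,-23.7],[0,0,-23.7],[0,0,-23.7]]}'
python3 - <<'E'
from h import *
o=bot.observe();print(o["q"].round(1))
c=bot.get_calibration("wrist");im=np.ascontiguousarray(bot.grab_frame("wrist")[...,::-1])
for zt in (.06,.068,.076):
    t=top(im,c,zt,.54,.64,-.2,-.06,1000);g=cv2.cvtColor(t,cv2.COLOR_BGR2GRAY)
    m=((g<45)&(t.sum(2)>0)).astype(np.uint8)
    for k in cv2.findContours(m,cv2.RETR_EXTERNAL,cv2.CHAIN_APPROX_NONE)[0]:
        if cv2.contourArea(k)<300: continue
        (u,v),(w,h),a=cv2.minAreaRect(k);print(zt,round(.64-v/1000,4),round(-.06-u/1000,4),round(w),round(h),round(a,1))
cv2.imwrite("pics/k1.png",im)
E
```

```text
clock: 41.3
tool_pos: [0.5919, -0.1241, 0.1792]
orientation: [-179.9, -0.0, 50.7]
contact_force: [-1.0, -0.3, 0.1]
grip_width: 0.523
grasp_force: 0.0
clock: 41.92
tool_pos: [0.591, -0.1283, 0.1009]
orientation: [179.9, -0.0, 73.6]
contact_force: [0.6, 0.8, -0.0]
grip_width: 0.529
grasp_force: 0.0
[ -6.2  20.   17.3 100.   -6.7  61.   -2.9]
0.06 0.5886 -0.1314 64 19 17.5
0.06 0.624 -0.138 32 122 90.0
0.068 0.5897 -0.1276 61 18 17.2
0.068 0.624 -0.1335 32 131 90.0
0.076 0.5908 -0.124 58 17 17.4
0.076 0.6165 -0.133 47 132 90.0
```

```bash
python3 -m inch '{"gripper":[0.045,0.045,0.045,0.045,0.045],"slide":[[0,0,0.015],[0,0,0.03],[0,0,0.045],[0,0,0.053],[0,0,0.053]],"angular":[[0,0,0],[0,0,0],[0,0,0],[0,0,0],[0,0,0]]}' 40
python3 -m inch '{"gripper":[0.03,0.02,0.01,0.01,0.01],"slide":[[0,0,0],[0,0,0],[0,0,0],[0,0,0],[0,0,0]],"angular":[[0,0,0],[0,0,0],[0,0,0],[0,0,0],[0,0,0]]}' 40
```

```text
clock: 42.6
tool_pos: [0.5898, -0.1287, 0.0458]
orientation: [-179.9, 0.0, 73.7]
contact_force: [-0.3, 0.2, 0.2]
grip_width: 0.526
grasp_force: 0.0
clock: 43.22
tool_pos: [0.5899, -0.1286, 0.0474]
orientation: [-180.0, -0.0, 73.7]
contact_force: [-4.5, 1.3, 5.6]
grip_width: 0.204
grasp_force: 39.6
```

```bash
python3 -m inch '{"gripper":[0.01,0.01,0.01,0.01,0.01],"slide":[[0,0,0],[0,0,0],[0,0,0],[0,0,0],[0,0,0]],"angular":[[0,0,7],[0,0,14],[0,0,21],[0,0,28],[0,0,35]]}' 40
python3 -m inch '{"gripper":[0.01,0.01,0.01,0.01,0.01],"slide":[[0,0,0],[0,0,0],[0,0,0],[0,0,0],[0,0,0]],"angular":[[0,0,7],[0,0,14],[0,0,21],[0,0,28],[0,0,34]]}' 40
python3 -m inch '{"gripper":[0.01,0.01,0.01,0.01,0.01],"slide":[[0,0,0],[0,0,0],[0,0,0],[0,0,0],[0,0,0]],"angular":[[0,0,3],[0,0,5],[0,0,6.5],[0,0,6.5],[0,0,6.5]]}' 40
python3 -c "
from workcell import bot;o=bot.observe();print(o['wrist_torque'],o['orientation'])"
```

```text
clock: 43.85
tool_pos: [0.5898, -0.1286, 0.0474]
orientation: [-179.9, 0.0, 38.5]
contact_force: [-6.4, 1.1, 6.7]
grip_width: 0.206
grasp_force: 39.7
clock: 44.48
tool_pos: [0.5898, -0.1285, 0.0474]
orientation: [-180.0, 0.1, 4.5]
contact_force: [-6.4, 1.6, 7.3]
grip_width: 0.206
grasp_force: 39.8
clock: 45.1
tool_pos: [0.5899, -0.1285, 0.0474]
orientation: [-180.0, 0.1, -1.7]
contact_force: [-6.0, 0.9, 7.1]
grip_width: 0.203
grasp_force: 46.0
[0.09923123 1.04559584 0.96150634] [-1.79982648e+02  5.41052995e-02 -1.70561616e+00]
```

```bash
python3 -m inch '{"gripper":[0.02,0.035,0.045,0.045,0.045],"slide":[[0,0,0],[0,0,0],[0,0,0],[0,0,-0.03],[0,0,-0.06]],"angular":[[0,0,0],[0,0,0],[0,0,0],[0,0,0],[0,0,0]]}' 40
python3 -m inch '{"gripper":[0.045,0.045,0.045,0.045,0.045],"slide":[[0,0.03,0],[0,0.06,0],[0,0.09,0],[0,0.114,0],[0,0.114,0]],"angular":[[0,0,-10],[0,0,-20],[0,0,-30],[0,0,-40],[0,0,-50]]}' 40
python3 -m inch '{"gripper":[0.045,0.045,0.045,0.045,0.045],"slide":[[0,0,0],[0,0,0],[0,0,0],[0,0,0],[0,0,0]],"angular":[[0,0,-10],[0,0,-20],[0,0,-21.7],[0,0,-21.7],[0,0,-21.7]]}' 40
cat > k.py <<'E'
from h import *
import sys
x0,x1,y0,y1=map(float,sys.argv[1:5])
o=bot.observe();print(o["tool_pos"],o["orientation"])
c=bot.get_calibration("wrist");im=np.ascontiguousarray(bot.grab_frame("wrist")[...,::-1])
t=top(im,c,.068,x0,x1,y0,y1,1000);g=cv2.cvtColor(t,cv2.COLOR_BGR2GRAY)
m=((g<45)&(t.sum(2)>0)).astype(np.uint8)
for k in cv2.findContours(m,cv2.RETR_EXTERNAL,cv2.CHAIN_APPROX_NONE)[0]:
    if cv2.contourArea(k)<300: continue
    (u,v),(w,h),a=cv2.minAreaRect(k);print(round(x1-v/1000,4),round(y1-u/1000,4),round(w),round(h),round(a,1))
E
python3 k.py .54 .64 -.3 -.06
```

```text
clock: 45.72
tool_pos: [0.5901, -0.1288, 0.1072]
orientation: [180.0, 0.0, -1.8]
contact_force: [1.3, 0.2, 0.1]
grip_width: 0.533
grasp_force: 0.0
clock: 46.35
tool_pos: [0.586, -0.2456, 0.1067]
orientation: [180.0, 0.1, 48.3]
contact_force: [0.9, 0.4, -0.5]
grip_width: 0.526
grasp_force: 0.0
clock: 46.98
tool_pos: [0.5868, -0.2426, 0.1067]
orientation: [-180.0, 0.0, 69.8]
contact_force: [-0.8, 0.3, 0.2]
grip_width: 0.526
grasp_force: 0.0
[ 0.58679407 -0.24259466  0.10669364] [-1.79995891e+02  3.52196545e-03  6.97693086e+01]
0.5896 -0.2427 61 18 19.8
0.6077 -0.1587 49 116 59.1
0.627 -0.2755 26 47 90.0
```

```bash
python3 -m inch '{"gripper":[0.045,0.045,0.045,0.045,0.045],"slide":[[0.001,0.003,0.015],[0.001,0.003,0.03],[0.001,0.003,0.045],[0.001,0.003,0.0595],[0.001,0.003,0.0595]],"angular":[[0,0,0],[0,0,0],[0,0,0],[0,0,0],[0,0,0]]}' 40
python3 -m inch '{"gripper":[0.03,0.02,0.01,0.01,0.01],"slide":[[0,0,0],[0,0,0],[0,0,0],[0,0,0],[0,0,0]],"angular":[[0,0,0],[0,0,0],[0,0,0],[0,0,0],[0,0,0]]}' 40
python3 -m inch '{"gripper":[0.01,0.01,0.01,0.01,0.01],"slide":[[0,0,0],[0,0,0],[0,0,0],[0,0,0],[0,0,0]],"angular":[[0,0,7],[0,0,14],[0,0,21],[0,0,28],[0,0,35]]}' 40
python3 -m inch '{"gripper":[0.01,0.01,0.01,0.01,0.01],"slide":[[0,0,0],[0,0,0],[0,0,0],[0,0,0],[0,0,0]],"angular":[[0,0,7],[0,0,14],[0,0,21],[0,0,28],[0,0,31]]}' 40
python3 -m inch '{"gripper":[0.01,0.01,0.01,0.01,0.01],"slide":[[0,0,0],[0,0,0],[0,0,0],[0,0,0],[0,0,0]],"angular":[[0,0,3],[0,0,5],[0,0,6],[0,0,6],[0,0,6]]}' 40
python3 -c "
from workcell import bot;o=bot.observe();print(o['wrist_torque'],o['orientation'])"
```

```text
clock: 47.65
tool_pos: [0.5889, -0.2424, 0.0455]
orientation: [-179.8, 0.0, 69.9]
contact_force: [0.4, 0.3, 0.3]
grip_width: 0.526
grasp_force: 0.0
clock: 48.28
tool_pos: [0.5901, -0.2428, 0.048]
orientation: [180.0, -0.0, 69.9]
contact_force: [-2.7, 1.2, 6.3]
grip_width: 0.2
grasp_force: 40.4
clock: 48.9
tool_pos: [0.5904, -0.243, 0.048]
orientation: [179.9, -0.0, 34.7]
contact_force: [-1.3, 0.0, 4.4]
grip_width: 0.206
grasp_force: 40.2
clock: 49.52
tool_pos: [0.5905, -0.2434, 0.0481]
orientation: [179.9, -0.1, 3.7]
contact_force: [0.1, -0.9, 4.0]
grip_width: 0.204
grasp_force: 40.1
clock: 50.15
tool_pos: [0.5905, -0.2434, 0.0481]
orientation: [179.9, -0.1, -2.0]
contact_force: [-1.1, -2.5, 5.4]
grip_width: 0.204
grasp_force: 48.2
[-0.59541685  0.26759784  1.28432454] [ 1.79914285e+02 -6.91669064e-02 -1.99235651e+00]
```

Knob 2 at its stop; now knob 3 (yaw ≈ 79.5).

```bash
python3 -m inch '{"gripper":[0.02,0.035,0.045,0.045,0.045],"slide":[[0,0,0],[0,0,0],[0,0,0],[0,0,-0.03],[0,0,-0.06]],"angular":[[0,0,0],[0,0,0],[0,0,0],[0,0,0],[0,0,0]]}' 40
python3 -m inch '{"gripper":[0.045,0.045,0.045,0.045,0.045],"slide":[[0.001,0.03,0],[0.002,0.06,0],[0.003,0.09,0],[0.004,0.1145,0],[0.004,0.1145,0]],"angular":[[0,0,-10],[0,0,-20],[0,0,-30],[0,0,-40],[0,0,-50]]}' 40
python3 -m inch '{"gripper":[0.045,0.045,0.045,0.045,0.045],"slide":[[0,0,0],[0,0,0],[0,0,0],[0,0,0],[0,0,0]],"angular":[[0,0,-10],[0,0,-20],[0,0,-30],[0,0,-31.5],[0,0,-31.5]]}' 40
python3 k.py .54 .64 -.42 -.2
```

```text
clock: 50.78
tool_pos: [0.5895, -0.2424, 0.1074]
orientation: [-180.0, 0.1, -2.1]
contact_force: [0.7, 0.2, 0.6]
grip_width: 0.524
grasp_force: 0.0
clock: 51.4
tool_pos: [0.5884, -0.36, 0.1069]
orientation: [-180.0, 0.1, 48.0]
contact_force: [0.0, 0.6, -0.6]
grip_width: 0.525
grasp_force: 0.0
clock: 52.02
tool_pos: [0.5896, -0.3572, 0.1071]
orientation: [-180.0, -0.0, 79.2]
contact_force: [0.3, 0.6, -0.5]
grip_width: 0.525
grasp_force: 0.0
[ 0.58964425 -0.3571998   0.10706607] [-1.79985417e+02 -1.72736129e-02  7.92119038e+01]
0.5476 -0.3918 56 14 9.5
0.5895 -0.3576 61 18 11.0
0.5905 -0.4075 23 37 0.0
0.5971 -0.2501 33 74 31.5
0.625 -0.38 30 78 90.0
```

```bash
python3 -m inch '{"gripper":[0.045,0.045,0.045,0.045,0.045],"slide":[[0,0,0.015],[0,0,0.03],[0,0,0.045],[0,0,0.0595],[0,0,0.0595]],"angular":[[0,0,0],[0,0,0],[0,0,0],[0,0,0],[0,0,0]]}' 40
python3 -m inch '{"gripper":[0.03,0.02,0.01,0.01,0.01],"slide":[[0,0,0],[0,0,0],[0,0,0],[0,0,0],[0,0,0]],"angular":[[0,0,0],[0,0,0],[0,0,0],[0,0,0],[0,0,0]]}' 40
python3 -m inch '{"gripper":[0.01,0.01,0.01,0.01,0.01],"slide":[[0,0,0],[0,0,0],[0,0,0],[0,0,0],[0,0,0]],"angular":[[0,0,8],[0,0,16],[0,0,24],[0,0,32],[0,0,40]]}' 40
python3 -m inch '{"gripper":[0.01,0.01,0.01,0.01,0.01],"slide":[[0,0,0],[0,0,0],[0,0,0],[0,0,0],[0,0,0]],"angular":[[0,0,7],[0,0,14],[0,0,21],[0,0,28],[0,0,35]]}' 40
python3 -m inch '{"gripper":[0.01,0.01,0.01,0.01,0.01],"slide":[[0,0,0],[0,0,0],[0,0,0],[0,0,0],[0,0,0]],"angular":[[0,0,3],[0,0,5],[0,0,6.2],[0,0,6.2],[0,0,6.2]]}' 40
python3 -c "
from workcell import bot;o=bot.observe();print(o['wrist_torque'],o['orientation'])"
python3 -m inch '{"gripper":[0.02,0.035,0.045,0.045,0.045],"slide":[[0,0,0],[0,0,0],[0,0,0],[0,0,-0.03],[0,0,-0.06]],"angular":[[0,0,0],[0,0,0],[0,0,0],[0,0,0],[0,0,0]]}' 40
python3 -m inch '{"gripper":[0.045,0.045,0.045,0.045,0.045],"slide":[[-0.02,0,-0.05],[-0.05,-0.05,-0.08],[-0.10,-0.1,-0.08],[-0.10,-0.115,-0.08],[-0.10,-0.115,-0.08]],"angular":[[0,0,0],[0,0,0],[0,0,0],[0,0,0],[0,0,0]]}' 40
python3 - <<'E'
from h import *
look("w20",z=.045,view=(.38,.7,-.5,-.05,1600))
E
python3 k.py .54 .65 -.45 -.06
```

```text
clock: 52.7
tool_pos: [0.5888, -0.3567, 0.0458]
orientation: [-179.8, -0.0, 79.4]
contact_force: [-0.4, -0.3, 0.2]
grip_width: 0.527
grasp_force: 0.0
clock: 53.32
tool_pos: [0.5898, -0.3575, 0.0486]
orientation: [180.0, 0.0, 79.4]
contact_force: [-3.0, 0.9, 5.6]
grip_width: 0.204
grasp_force: 40.5
clock: 53.95
tool_pos: [0.5903, -0.3579, 0.0486]
orientation: [179.9, -0.0, 39.1]
contact_force: [0.1, -1.3, 2.6]
grip_width: 0.204
grasp_force: 40.2
clock: 54.58
tool_pos: [0.5906, -0.3584, 0.0486]
orientation: [179.9, -0.1, 4.2]
contact_force: [1.1, -2.7, 0.5]
grip_width: 0.2
grasp_force: 40.0
clock: 55.2
tool_pos: [0.5906, -0.3585, 0.0486]
orientation: [179.9, -0.1, -1.7]
contact_force: [1.6, -5.8, 2.5]
grip_width: 0.2
grasp_force: 45.5
[-1.07260581 -0.47237023  1.215391  ] [ 1.79856898e+02 -1.15190919e-01 -1.70296101e+00]
clock: 55.82
tool_pos: [0.5892, -0.3567, 0.1078]
orientation: [-179.9, 0.1, -1.8]
contact_force: [-0.1, -0.4, -0.1]
grip_width: 0.525
grasp_force: 0.0
clock: 56.45
tool_pos: [0.4932, -0.2367, 0.1878]
orientation: [-179.9, -0.0, -1.6]
contact_force: [-0.5, 0.2, -0.4]
grip_width: 0.523
grasp_force: 0.0
[-18.   10.3  44.1 103.5  -7.8  69.3 -63.2] [ 0.4932 -0.2367  0.1878] [-179.9   -0.    -1.6]
(array([0.8472, 0.343 ]), np.float32(-63.6), 0.6091, 0.0724)
[ 0.49354856 -0.2382189   0.18791312] [-1.79937498e+02 -3.42932900e-02 -1.69525320e+00]
0.5905 -0.13 51 32 90.0
0.5924 -0.2529 55 39 88.7
0.5839 -0.3901 83 95 88.7
```

Run:
```python
from h import *
c=bot.get_calibration("wrist");im=cv2.imread("pics/w20.png")
t=top(im,c,.068,.55,.63,-.42,-.08,1000);g=cv2.cvtColor(t,cv2.COLOR_BGR2GRAY)
for y in(-.128,-.2428,-.3578):
    j=int((-.08-y)*1000)
    print(y)
    for x in(.572,.58,.6,.608): print(x,[int(v) for v in g[int((.63-x)*1000),j-24:j+25:2]])
t=top(im,c,.039,.41,.58,-.42,-.08,1000);g=cv2.cvtColor(t,cv2.COLOR_BGR2GRAY)
for x in (.525,.48,.45):print(x,[int(v) for v in g[int((.58-x)*1000),::4]])
side()
```

```text
-0.128
0.572 [175, 175, 176, 175, 172, 172, 172, 81, 41, 43, 43, 42, 43, 43, 41, 24, 9, 8, 12, 8, 30, 81, 76, 91, 92]
0.58 [176, 177, 176, 176, 174, 177, 173, 88, 40, 40, 43, 42, 43, 40, 39, 25, 8, 10, 9, 3, 29, 85, 82, 80, 89]
0.6 [170, 170, 171, 171, 171, 173, 173, 93, 36, 34, 38, 39, 41, 41, 37, 26, 11, 10, 11, 7, 23, 95, 85, 89, 91]
0.608 [171, 172, 171, 171, 171, 172, 174, 87, 31, 36, 36, 37, 40, 39, 39, 26, 10, 7, 12, 10, 15, 83, 88, 87, 89]
-0.2428
0.572 [177, 176, 178, 178, 178, 178, 178, 178, 176, 129, 31, 41, 43, 41, 38, 36, 35, 33, 44, 90, 89, 114, 143, 146, 177]
0.58 [175, 176, 175, 174, 175, 175, 175, 175, 177, 128, 36, 43, 41, 40, 41, 37, 37, 30, 39, 89, 89, 89, 89, 88, 138]
0.6 [175, 176, 176, 176, 174, 173, 172, 173, 175, 127, 30, 39, 40, 40, 42, 42, 40, 35, 37, 91, 88, 90, 91, 89, 141]
0.608 [167, 167, 168, 169, 171, 167, 167, 166, 166, 119, 32, 41, 40, 41, 41, 41, 41, 35, 33, 86, 85, 84, 83, 84, 130]
-0.3578
0.572 [89, 91, 90, 90, 83, 63, 68, 5, 4, 5, 9, 8, 13, 19, 17, 14, 14, 18, 17, 15, 47, 88, 89, 87, 88]
0.58 [90, 90, 84, 65, 92, 60, 69, 8, 9, 5, 9, 7, 11, 22, 1
[... 876 characters left out ...]
 239, 240, 239, 240, 37, 41, 78, 78, 78, 79, 79, 79, 78, 77, 77, 76, 79, 78, 211, 225, 155, 157, 158, 156, 151, 123, 132, 156, 156, 155, 155, 154, 151, 41, 42, 41, 41, 40, 43, 43]
0.45 [83, 84, 84, 83, 82, 124, 240, 239, 240, 239, 239, 239, 239, 239, 239, 239, 239, 239, 239, 240, 74, 42, 38, 76, 78, 78, 79, 79, 77, 79, 77, 78, 79, 79, 231, 240, 239, 240, 240, 239, 239, 240, 239, 240, 240, 240, 239, 240, 237, 78, 78, 77, 79, 79, 80, 78, 80, 80, 79, 79, 44, 40, 39, 131, 157, 158, 158, 158, 158, 156, 157, 156, 156, 157, 156, 155, 157, 146, 42, 40, 38, 37, 40, 73, 75]
side
 (array([ 0.5155, -0.056 ]), np.float32(0.0), 0.181, 0.086)
 (array([0.9465, 0.2505]), np.float32(-0.0), 0.699, 0.007)
scene
```

All three bars are aligned with their bays (edges constant to under 1°), the covers sit in their bays and the stand is empty.

```bash
python3 -c "
from workcell import bot;print(bot.sign_off())"
```

```text
the job is handed in; nothing more can be done
None
```

All three covers were slid out, picked up by their overhanging ends and laid in bays 1–3, all three clamp knobs were turned clockwise to their end stops, and the job was handed in at about 57 s.

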